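Drive the old dowel out of the timber joint

TASK

First turn the knurled clamp screw on the cradle clockwise until it seats and you feel it resist firmly, and stop there without forcing it. Then take the slim drift from the stand (not the stout one) and push the tight old dowel with it out of the leaning timber, from the upper face, so that the dowel drops into the catch tray below. Leave the drift standing in the bore as a locating pin, its collar pressed gently fully home against the timber, let go of it, and leave the other things where they are.

Things in the scene. Friction and masses are not known exactly. Their poses are not given: they have to be found in the camera images.
- timber: Fixed dark timber block, 100 x 230 x 70 mm thick, leaning in a cradle. Origin: centre of the bore's mouth on the upper face, 165 mm above the bench. z: bore axis, out of the upper face, leaning 30 deg from vertical roughly to the robot; y: level along the timber (-145 to +85 mm); x: up the slope (+-50 mm). The bore, 19 mm in diameter, sharp-edged, goes straight through.
- bore_exit (a point): Centre of the bore's lower mouth, 70 mm below the upper one along the bore.
- tray (a point): Centre of the floor of the fixed plywood catch tray under the timber (inside about 149 x 111 mm, walls 28 mm high, floor 4 mm above the bench).
- screw_grip (a point): Centre of the clamp screw's round knurled steel head, 40 mm in diameter, 26 mm tall; in the timber's frame at x 0, y -105, z 70 mm. Its axis (z, outward) is parallel to the bore, so it too leans 30 deg. Below it a fixed steel bridge spans the timber along its x: crossbar 126 mm long, 24 mm wide, its top 28 mm below this point.
- screw_head (a joint): Elastic wind-up of the clamp screw's head against its shank, rad, positive clockwise as seen from its outer end, 1.5 N m per rad: about 0.07 (0.1 N m) while the screw turns freely, rising with every further turn once it has seated; 0.5 (0.75 N m) is overtightened. It springs back when released. How far the screw must turn to seat is not known: 0.65 to 1.2 rad.
- dowel_mid (a point): Centre of the tight round wooden dowel, 18 mm in diameter, 70 mm long, in the bore; z along it. Its upper end starts 6 to 16 mm below the bore's mouth, the lower end sticks out below. A friction of 8 to 18 N holds it until its upper end is about 55 mm down the bore; then it is loose and falls.
- drift_grip (a point): Middle of the slim drift's handle, 45 mm above its collar's underside; z along the drift to the handle's end. Round wooden handle 26 mm in diameter, 76 mm long; steel collar 40 mm in diameter, 6 mm thick; steel rod 16 mm in diameter, 95 mm long below the collar, tip edge bevelled by 1 mm. 0.18 to 0.29 kg. Hangs upright in the stand, collar on its top.
- drift_tip (a point): Centre of the slim drift's tip, 140 mm below drift_grip along the drift.
- drift_home (a point): Where the drift's tip is when its collar is home on the timber: on the bore's axis, 95 mm below the mouth, so 25 mm beyond the lower end.
- stout_grip (a point): The same point of the stout drift, of the same build and length: handle 36 mm, collar 48 mm, rod 26 mm in diameter (too thick for the bore). To be left alone.
- stand: Fixed wooden stand for the drifts, 90 x 210 mm foot, 70 x 190 mm top plate 14 mm thick, whose top is 126 mm above the bench; two 30 mm holes, 90 mm apart along its y. The two drifts hang in it, either way round. Origin at the centre of its foot.
- mallet: Loose wooden mallet lying on the bench, head 60 x 90 x 62 mm with the origin under its centre, handle 200 mm long along -x of its frame. To be left alone.
- jar: Loose amber glass jar, 66 mm in diameter and 95 mm tall; origin under its centre. To be left alone.
Mind the look-alikes: they are no part of the job. What is shaped like the part that bears drift_grip but turquoise is not meant.

How it is judged:
On the way, in this order (a step that is already met when the one before it is completed fails the run):
1. the clamp screw is turned until it seats, so that it resists with 0.24 N m or more (value of joint screw_head above 0.16 rad), for 0.05 s.
2. the slim drift pushes the dowel down the bore, by 15 mm or more (distance of dowel_mid from where it was at the start of the episode above 0.015 m and contact force between drift and dowel above 2 N), for 0.02 s.
At the end, for the whole second after the job is handed in: Dowel at rest in the catch tray (centre below 45 mm, within 80 mm of the tray's centre seen from above); slim drift at rest in the bore, collar home (gap at most 1.5 mm, tip within 7 mm of drift_home, within 0.1 rad of the bore's axis) (height (world z) of dowel_mid below 0.045 m and horizontal distance between dowel_mid and tray below 0.08 m and linear speed of each of dowel, drift below 0.02 m/s and distance between drift_tip and drift_home below 0.007 m and z of drift_tip in the frame of timber below -0.0935 m and angle between the z axis of drift_grip and the z axis of timber, either way round below 0.1 rad); the robot touches nothing.
It fails at once if the screw is forced after it has seated (value of joint screw_head above 0.5 rad).
It fails at once if the drift is rammed against the timber (contact force between drift and timber above 80 N).
It fails at once if the stout drift, the mallet or the jar is moved (distance of any of stout_grip, mallet, jar from where it was at the start of the episode above 0.03 m).
It also fails if it takes over 67 s, if anything falls off the work surface, if the arm or the gripper's body presses on something with over 40 N, if the wrist force passes 120 N, or if a joint passes its speed limit or range.

ROBOT

A 6-joint arm with a two-finger parallel gripper is mounted at the origin on the work surface. World frame = base frame: x ahead of the robot, y to its left, z up, the work surface at z = 0. Lengths are in m, angles in rad, forces in N, time in s.
With the tool pointing down it reaches from about 0.3 to 0.775 m from the base axis. Payload 14.6 kg.
Tool frame: the origin (TCP) lies at the very end of the fingers, on their centre line; the grasp point (between the pads) lies 19 mm behind it; z points along the fingers, x is the direction in which the jaws open and shut, and the axes are right-handed (so a half turn about z gives the same grasp; the last joint's range is limited). The gripper opens to 94 mm and grips with 3 to 60 N. Pads are 16 mm wide; open, the fingers measure 119 mm over their backs; the gripper's body (75 mm by 177 mm) begins 78 mm behind the grasp point.
Start: joints at [1.067, 0.3, 1.521, -0, 1.321, -0.067], TCP at [0.233, 0.498, 0.18] pointing down, gripper open.
Joint ranges: [-3.03, 3.03], [-0.79, 2.21], [0.23, 2.52], [-1.04, 4.18], [0, 3.07], [-2.55, 2.55]. Speed limits (rad/s): [2.22, 2.22, 2.57, 3.14, 3.14, 3.14].

INTERFACE

Orientations are given as a rotation vector (axis times angle).
In Python, from plant import status, optics, sign_off, models gives the robot as it stands.
- The arm moves only by the tool step_arm, never from a script. Its argument "rows" is a list of rows, each a list of 3 entries, a list of its own where there are three numbers: the shift along the tool's x, y, z in cm, then the turn about the tool's z in rad, then the opening in per cent of the stroke, from 0 (shut) to 100 (fully open). In form: [[[x, y, z], turn, gripper], ...]. A call has 1 to 12 rows; each row shifts and turns the commanded pose from where the row before left it, along the tool's axes as they then stand; what a row does not reach is not made up. A row lasts 1/12 s, in which the tool goes at most 41.7 mm and 7.16 degrees, less where a joint would pass 70% of its speed; a pose out of reach is approached as far as the arm can. A call is refused whole if a number of a shift passes 4.17 or a number of a turn 0.125, either way. A call with a gripper value outside its range is refused whole. The fingers move at their own pace and stop on an object; "squeeze" is the grip in N (left out, the last holds). Time passes only in rows, so rows that do not move let the fingers close. It gives the time, the measured TCP pose, the force and the opening at its end, in the units of the state.
- status.get_state(): the state, without advancing time (a new reading comes with each control period).
- optics.capture(name): name is "scene" or "top" or "wrist"; returns a dict with "color" (384x512x3 uint8, red, green, blue), "fovy" (degrees; the focal length in pixels is half the picture's height over the tangent of half this angle, whatever the lens; pixels are square), "cx", "cy" (the principal point, pixels), "world_from_camera" (4x4, takes a point from camera to world coordinates). Camera axes: x right, y down, z forward; pixel columns grow to the right and rows downward; lengths in m; the calibration is good to about 2 mm. A picture is of the moment at which its call begins. There is no depth.
- sign_off(): hands the job in, once; it reports no verdict.
Trained networks look in the newest picture that a camera, given by its name, has taken for a name from the list of things; names that differ only in an ending like _2 or _b are one class to them, and where a whole thing is asked for, a point or a joint stands for the part that bears it (a point fixed in the world has none). Each returns a list of dicts, best first, with "score" (0 to 1); they miss things now and then, are a little off and sometimes report something else, mostly with a low value. They report only what shows in the picture. A call takes as long as a camera call. They do not tell look-alikes from the thing itself.
- models.silhouettes(query, camera): "pixels" (384x512 bool, what is visible of it) and "pixel" ([column, row] in pixels, amid what is visible of it).
The state is a dict: "t": time; "joint_positions": joint angles; "qvel": joint speeds; "effort": joint torques, N m; "ee_pos": TCP position; "orientation": TCP orientation; "wrist_force": force on the tool from outside, world axes, zero at the start; "torque": the same for the moment, N m; "width": finger opening in m.
Only numpy, scipy, OpenCV 4.12 (cv2) and the standard library are available. Lean on these libraries where they do the work, as an engineer would, in place of code of your own. Each camera call takes 0.05 s, during which the arm holds its last target.

## Working session

There is one attempt and no reset: what is moved stays moved. The work goes in short steps, Python scripts to look and compute and a tool call to move; the robot and the scene stay as the last step left them, time stands still between calls to the robot, and variables do not carry over. Pictures are saved under pics/ and viewed, and the job is handed in when it is done.

Besides the shell and the picture viewer there is one more tool, called after "Call:" in YAML: its name, and indented under it one key for each argument. step_arm: Moves the arm, as the interface text tells. Its arguments: {"type":"object","properties":{"rows":{"type":"array"},"squeeze":{"type":"number"}},"required":["rows"]}

```bash
ls; mkdir -p pics; python3 - <<'E'
from plant import status, optics, models
import cv2, numpy as np
print(status.get_state())
for n in ["scene","top","wrist"]:
    c=optics.capture(n)
    cv2.imwrite(f"pics/a_{n}.png",cv2.cvtColor(c["color"],cv2.COLOR_RGB2BGR))
    print(n,c["fovy"],c["cx"],c["cy"],np.round(c["world_from_camera"],4).tolist())
    for q in ["timber","screw_grip","drift_grip","stout_grip","stand","mallet","jar","tray","dowel_mid"]:
        try:
            r=models.silhouettes(q,n)
            print(q,[(round(d["score"],2),np.round(d["pixel"]).tolist(),int(d["pixels"].sum())) for d in r])
        except Exception as e: print(q,e)
E
```

```text
pics
{'t': 0.0, 'joint_positions': array([ 1.06736160e+00,  3.00499709e-01,  1.52159420e+00, -1.74702153e-05,
        1.32070522e+00, -6.66039767e-02]), 'qvel': array([ 0.0010631 , -0.00088388,  0.00035549,  0.00034991, -0.00096325,
       -0.00150426]), 'effort': array([-3.72987139e-03, -5.31815314e+01, -3.52731693e+01,  7.07150227e-02,
        2.44842254e-02, -1.83435782e-04]), 'ee_pos': array([0.23255161, 0.49808388, 0.17896511]), 'orientation': array([ 2.64950817e+00,  1.68700278e+00, -1.64971971e-03]), 'wrist_force': array([-0.10686624,  0.01083736,  0.1814626 ]), 'torque': array([ 0.00587864, -0.02693001, -0.00841736]), 'width': 0.09419030659654251}
scene 55.49206348465082 247.78148435666742 193.40866573414826 [[-0.0867, 0.6582, -0.7479, 1.2734], [0.9962, 0.0496, -0.0719, 0.1347], [-0.0103, -0.7512, -0.6599, 0.7732], [0.0, 0.0, 0.0, 1.0]]
timber [(0.63, [164.0, 206.0], 7541)]
screw_grip [(0.55, [153.0, 142.0], 161)]
drift_grip [(0.81, [333.0, 228.0], 502), (0.61, [355.0, 171.0], 262), (0.6, [337.0, 183.0], 386)]
stout_grip [(0.89, [306.0, 186.0], 614), (0.31, [154.0, 143.0], 17
[... 455 characters left out ...]
07.0], 311), (0.61, [99.0, 252.0], 344), (0.58, [132.0, 154.0], 383)]
stout_grip []
stand [(0.9, [147.0, 211.0], 3082)]
mallet [(0.77, [225.0, 284.0], 1928), (0.56, [150.0, 213.0], 2888), (0.23, [334.0, 193.0], 7869)]
jar [(0.97, [216.0, 116.0], 767), (0.37, [148.0, 213.0], 2917)]
tray [(0.86, [332.0, 195.0], 7932)]
dowel_mid [(0.27, [335.0, 196.0], 7877)]
wrist 61.53270909351058 254.97461071329153 193.06994654161713 [[0.4223, 0.8776, 0.2269, 0.1663], [0.9065, -0.4087, -0.1064, 0.53], [-0.0007, 0.2506, -0.9681, 0.3843], [0.0, 0.0, 0.0, 1.0]]
timber []
screw_grip []
drift_grip [(0.97, [220.0, 361.0], 632)]
stout_grip []
stand [(0.52, [234.0, 369.0], 224)]
mallet []
jar []
tray []
dowel_mid []
```

View pics/a_scene.png

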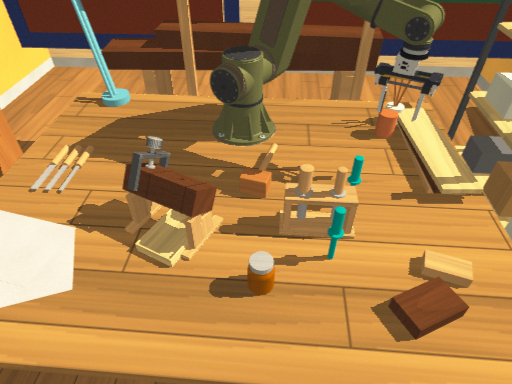

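View pics/a_top.png

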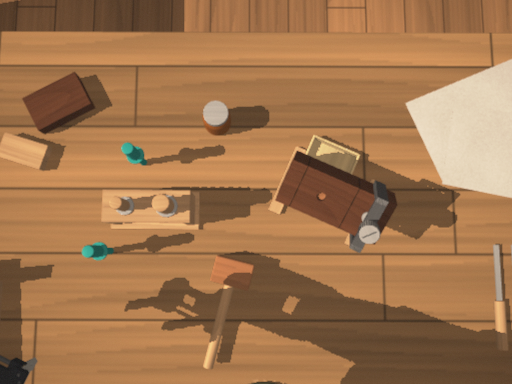

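View pics/a_wrist.png

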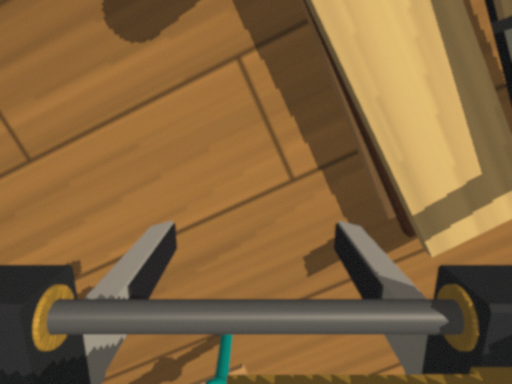

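```bash
python3 - <<'E'
import cv2, numpy as np
t=cv2.imread("pics/a_top.png"); s=cv2.imread("pics/a_scene.png")
def z(im,x0,x1,y0,y1,f): return cv2.resize(im[y0:y1,x0:x1],None,fx=f,fy=f,interpolation=cv2.INTER_CUBIC)
cv2.imwrite("pics/b1.png",np.hstack([z(t,80,210,130,270,4),np.zeros((560,10,3),np.uint8)]))
cv2.imwrite("pics/b2.png",z(t,260,410,125,260,5))
cv2.imwrite("pics/b3.png",z(s,270,380,140,270,4))
cv2.imwrite("pics/b4.png",z(s,110,230,125,270,4))
E
```

```text
(no output)
```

View pics/b1.png

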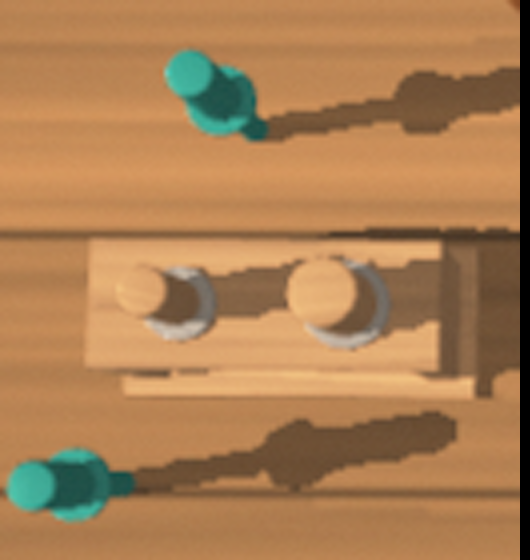

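View pics/b2.png

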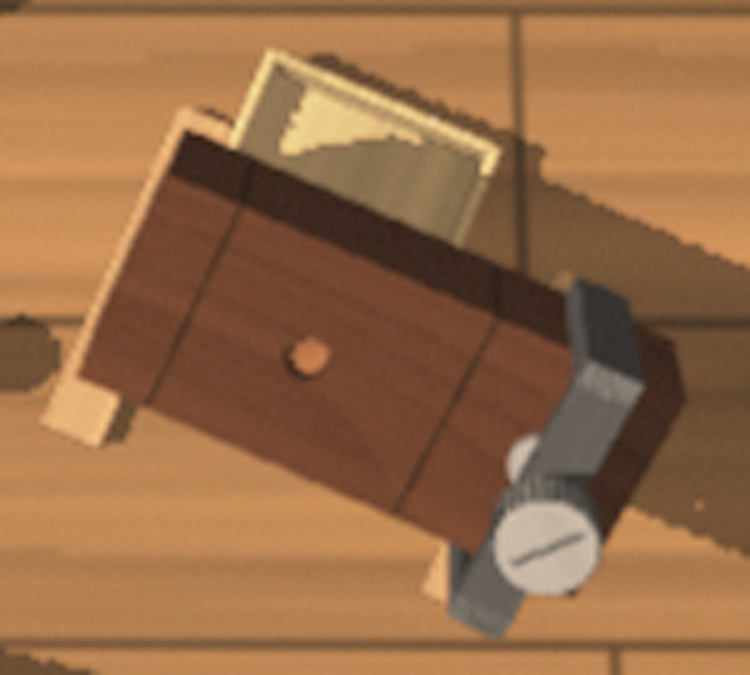

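View pics/b3.png

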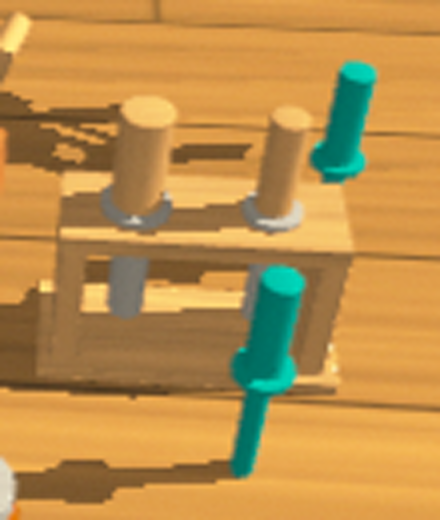

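View pics/b4.png

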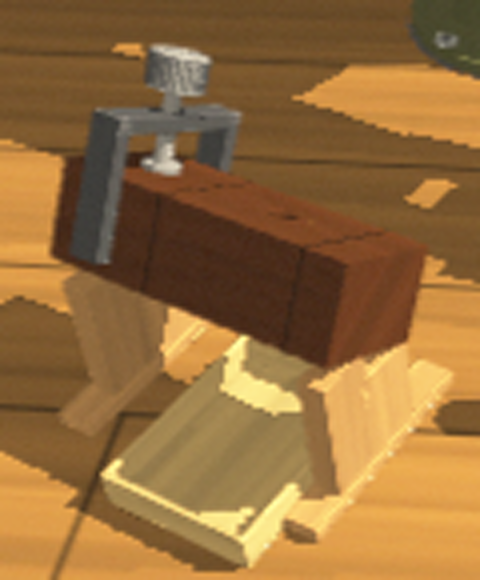

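```bash
cat > h.py <<'E'
import numpy as np, cv2
from scipy.spatial.transform import Rotation as R
from scipy.optimize import least_squares
CAM={"scene":(55.49206348465082,247.78148435666742,193.40866573414826,[[-0.0867,0.6582,-0.7479,1.2734],[0.9962,0.0496,-0.0719,0.1347],[-0.0103,-0.7512,-0.6599,0.7732],[0,0,0,1]]),
"top":(42.736274985416834,241.8756824768047,184.09859384068227,[[0.0014,-0.992,0.1263,0.4304],[-1,-0.0014,0.0005,0.0514],[-0.0003,-0.1263,-0.992,1.1842],[0,0,0,1]])}
def proj(P,cam):
    fovy,cx,cy,T=cam; T=np.array(T); f=192/np.tan(np.radians(fovy)/2)
    p=np.linalg.inv(T)@np.append(P,1)
    return np.array([cx+f*p[0]/p[2],cy+f*p[1]/p[2]])
def rayplane(px,cam,z):
    fovy,cx,cy,T=cam; T=np.array(T); f=192/np.tan(np.radians(fovy)/2)
    d=T[:3,:3]@np.array([(px[0]-cx)/f,(px[1]-cy)/f,1]); o=T[:3,3]
    return o+d*(z-o[2])/d[2]
def tframe(x,y,yaw):
    # yaw 0: y=world y, z leaning to -x
    ry=R.from_euler('y',-30,degrees=True)
    M=np.eye(4); M[:3,:3]=(R.from_euler('z',yaw)*ry).as_matrix(); M[:3,3]=[x,y,.165]; return M
def crop(c,x0,y0,f): return ((c[0]+.5)/f-.5+x0,(c[1]+.5)/f-.5+y0)
E
cat > fit.py <<'E'
from h import *
B=lambda *c:crop(c,260,125,5); S=lambda *c:crop(c,110,125,4)
obs=[((0,0,0),"top",B(309,356),3),((0,-.105,.083),"top",B(547,548),3),((-.05,.085,0),"top",B(80,373),1),((.05,.085,0),"top",B(172,179),1),
((0,0,0),"scene",S(291,216),3),((0,-.105,.083),"scene",S(179,57),3),((.05,.085,0),"scene",S(345,262),1),((-.05,.085,0),"scene",S(427,246),1)]
def res(p):
    M=tframe(*p); return np.concatenate([w*(proj((M@np.append(P,1))[:3],CAM[c])-px) for P,c,px,w in obs])
s=least_squares(res,[.42,-.1,-.3])
print(s.x); r=s.fun.reshape(-1,2)
for o,e in zip(obs,r): print(o[0],o[1],np.round(e/o[3],2))
M=tframe(*s.x);print(np.round(M,4)); print("screw",M@[0,-.105,.07,1])
# drifts
for n,c,off in (("slim",(142,291),(80,130)),("stout",(321,292),(80,130))):
    print(n,rayplane(crop(c,*off,4),CAM["top"],.126+.006+.076))
for n,c in (("slim",(290,119)),("stout",(148,111))):
    print(n,rayplane(crop(c,270,140,4),CAM["scene"],.208))
E
python3 fit.py
```

```text
[ 0.53574546 -0.11362899 -0.410809  ]
(0, 0, 0) top [-0.23  0.01]
(0, -0.105, 0.083) top [ 0.43 -0.75]
(-0.05, 0.085, 0) top [-0.82  0.43]
(0.05, 0.085, 0) top [-1.06 -1.52]
(0, 0, 0) scene [-1.2  -0.57]
(0, -0.105, 0.083) scene [ 1.01 -1.35]
(0.05, 0.085, 0) scene [ 1.58 -0.04]
(-0.05, 0.085, 0) scene [ 1.18 -0.54]
[[ 0.794   0.3994 -0.4584  0.5357]
 [-0.3458  0.9168  0.1997 -0.1136]
 [ 0.5     0.      0.866   0.165 ]
 [ 0.      0.      0.      1.    ]]
screw [ 0.46172566 -0.1959155   0.22562178  1.        ]
slim [0.51756903 0.30483528 0.208     ]
stout [0.51719109 0.21549769 0.208     ]
slim [0.52331567 0.30278724 0.208     ]
stout [0.52148779 0.21387488 0.208     ]
```

The slim drift has two kinds of look-alike. The candidates, by pixel:
- **Bare-wood handle, thin:** scene (341,180), top (116,203).
- **Bare-wood handle, thick (the stout drift):** scene (306,178), top (160,203).
- **Turquoise decoys:** scene (337,225) and (356,170), top (131,153) and (97,250).

The close crops b1 and b3 show that the thin natural-wood one, at the +y side of the stand, is the slim drift. The screw head is at top (369,234) and the bore mouth at top (322,196).

I'll hover over the cradle for a closer look.

Call:
step_arm:
  rows:
    - [[0,0,-4],0,100]
    - [[0,0,-4],0,100]
    - [[0,0,-4],0,100]
    - [[-2.66,2.6,-0.4],0,100]
    - [[-2.66,2.6,-0.4],0,100]
    - [[-2.66,2.6,-0.4],0,100]
    - [[-2.66,2.6,-0.4],0,100]
    - [[-2.66,2.6,-0.4],0,100]
    - [[-2.66,2.6,-0.4],0,100]
    - [[-2.66,2.6,-0.4],0,100]
    - [[-2.66,2.6,-0.4],0,100]
    - [[-2.66,2.6,-0.4],0,100]

```text
t: 2.5
ee_pos: [0.3435, 0.1807, 0.336]
orientation: [2.65, 1.688, 0.001]
wrist_force: [0.6, -0.3, -0.3]
width: 0.0942
```

Call:
step_arm:
  rows:
    - [[-2.66,2.6,-0.3],0,100]
    - [[-2.66,2.6,-0.3],0,100]
    - [[-2.66,2.6,-0.3],0,100]
    - [[-2.66,2.6,-0.3],0,100]
    - [[-2.66,2.6,-0.3],0,100]
    - [[-2.66,2.6,-0.3],0,100]
    - [[-2.66,2.6,-0.3],0,100]
    - [[-2.66,2.6,-0.3],0,100]
    - [[-2.66,2.6,-0.3],0,100]
    - [[0,0,0],0,100]
    - [[0,0,0],0,100]

```text
t: 3.42
ee_pos: [0.4543, -0.1348, 0.362]
orientation: [-2.651, -1.683, 0.001]
wrist_force: [-0.2, 1.0, -0.2]
width: 0.0939
```

```bash
cat >> h.py <<'E'
def grab(n,name):
    from plant import optics
    c=optics.capture(n); cv2.imwrite("pics/%s.png"%name,cv2.cvtColor(c["color"],cv2.COLOR_RGB2BGR))
    cam=(c["fovy"],c["cx"],c["cy"],c["world_from_camera"]); 
    import pickle; pickle.dump(cam,open("pics/%s.pkl"%name,"wb")); return cam
def st():
    from plant import status
    s=status.get_state(); Rm=R.from_rotvec(s["orientation"]).as_matrix()
    print("t",round(s["t"],2),"q",np.round(s["joint_positions"],3),"p",np.round(s["ee_pos"],4),"x",np.round(Rm[:,0],3),"z",np.round(Rm[:,2],3),"F",np.round(s["wrist_force"],2),"M",np.round(s["torque"],3),"w",round(s["width"],4)); return s,Rm
E
python3 - <<'E'
from h import *
st(); c=grab("wrist","c1"); print(np.round(np.array(c[3]),4).tolist())
im=cv2.imread("pics/c1.png"); cv2.imwrite("pics/c1b.png",cv2.resize(im,None,fx=1.56,fy=1.56,interpolation=cv2.INTER_CUBIC))
E
```

```text
t 3.42 q [-0.366  0.056  1.393  0.     1.694 -1.497] p [ 0.4543 -0.1348  0.362 ] x [ 0.425  0.905 -0.   ] z [-0.001  0.    -1.   ] F [-0.24  1.05 -0.17] M [ 0.    -0.033  0.029] w 0.0939
[[0.4247, 0.8768, 0.2255, 0.3882], [0.9053, -0.4111, -0.1065, -0.103], [-0.0007, 0.2494, -0.9684, 0.5668], [0.0, 0.0, 0.0, 1.0]]
```

View pics/c1b.png

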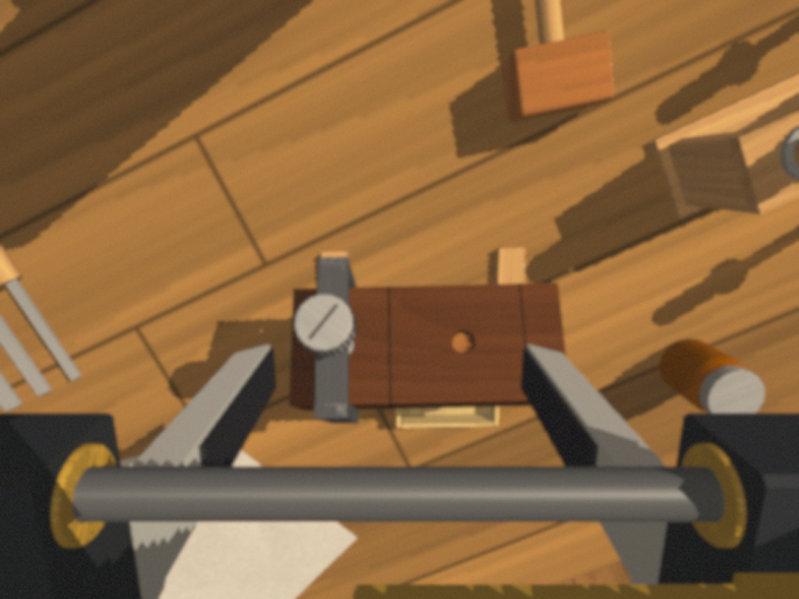

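```bash
cat > fit2.py <<'E'
exec(open("fit.py").read().split("# drifts")[0])
import pickle
CAM["w"]=pickle.load(open("pics/c1.pkl","rb")); W=lambda *c:crop(c,0,0,1.5625)
w=[((0,0,0),"w",W(461,342),6),((0,-.105,.083),"w",W(324,322),6),((-.05,.085,0),"w",W(557,284),3),((.05,.085,0),"w",W(566,402),3),((.05,-.145,0),"w",W(291,405),3)]
print("WRIST ONLY/with all")
for ob in (w,obs+w):
    obs=ob; s=least_squares(res,s.x); print(s.x)
    for o,e in zip(obs,s.fun.reshape(-1,2)): print(o[0],o[1],np.round(e/o[3],2))
    M=tframe(*s.x); print("screw",M@[0,-.105,.07,1])
E
python3 fit2.py
```

```text
[ 0.53574546 -0.11362899 -0.410809  ]
(0, 0, 0) top [-0.23  0.01]
(0, -0.105, 0.083) top [ 0.43 -0.75]
(-0.05, 0.085, 0) top [-0.82  0.43]
(0.05, 0.085, 0) top [-1.06 -1.52]
(0, 0, 0) scene [-1.2  -0.57]
(0, -0.105, 0.083) scene [ 1.01 -1.35]
(0.05, 0.085, 0) scene [ 1.58 -0.04]
(-0.05, 0.085, 0) scene [ 1.18 -0.54]
[[ 0.794   0.3994 -0.4584  0.5357]
 [-0.3458  0.9168  0.1997 -0.1136]
 [ 0.5     0.      0.866   0.165 ]
 [ 0.      0.      0.      1.    ]]
screw [ 0.46172566 -0.1959155   0.22562178  1.        ]
WRIST ONLY/with all
[ 0.53658142 -0.11367739 -0.42462731]
(0, 0, 0) w [0.94 0.42]
(0, -0.105, 0.083) w [-0.91 -0.3 ]
(-0.05, 0.085, 0) w [0.6  0.36]
(0.05, 0.085, 0) w [ 2.44 -0.1 ]
(0.05, -0.145, 0) w [-2.32  0.24]
screw [ 0.46143166 -0.19493324  0.22562178  1.        ]
[ 0.53650675 -0.11368342 -0.4234938 ]
(0, 0, 0) top [-0.21 -0.35]
(0, -0.105, 0.083) top [-0.07 -0.63]
(-0.05, 0.085, 0) top [-0.84 -0.49]
(0.05, 0.085, 0) top [-0.59 -2.25]
(0, 0, 0) scene [-1.28 -0.39]
(0, -0.105, 0.083) scene [ 1.39 -1.38]
(0.05, 0.085, 0) scene [1.06 0.35]
(-0.05, 0.085, 0) scene [ 1.08 -0.08]
(0, 0, 0) w [0.92 0.38]
(0, -0.105, 0.083) w [-0.99 -0.25]
(-0.05, 0.085, 0) w [0.55 0.25]
(0.05, 0.085, 0) w [ 2.46 -0.22]
(0.05, -0.145, 0) w [-2.3   0.31]
screw [ 0.46144914 -0.1950244   0.22562178  1.        ]
```

The wrist view shows the screw head at (207,206) px and the bore mouth at (295,219) px. The timber is square to the jaws. The tool can only turn about its vertical, so I'll turn the screw in ratchet strokes with the jaws roughly along the timber's level y.

Call:
step_arm:
  rows:
    - [[-2.6,1.6,0],0,100]
    - [[-2.55,1.6,0],0,100]
    - [[0,0,2],-0.104,100]
    - [[0,0,3],-0.104,100]
    - [[0,0,3],-0.104,100]
    - [[0,0,3],-0.104,100]
    - [[0,0,2.5],0,100]
    - [[0,0,2],0,100]
    - [[0,0,0],0,100]

```text
t: 4.22
ee_pos: [0.4601, -0.1917, 0.2043]
orientation: [-2.239, -2.197, 0.002]
wrist_force: [0.2, 0.4, -0.8]
width: 0.0939
```

```bash
python3 - <<'E'
from h import *
st(); c=grab("wrist","c2");grab("top","c2t")
im=cv2.imread("pics/c2.png"); t=cv2.imread("pics/c2t.png")[120:270,290:440]
cv2.imwrite("pics/c2b.png",np.hstack([im[100:],np.zeros((284,2,3),np.uint8),cv2.resize(t,(284,284),interpolation=cv2.INTER_CUBIC)]))
E
```

```text
t 4.22 q [-0.468  0.168  1.625  0.     1.354 -2.02 ] p [ 0.4601 -0.1917  0.2043] x [0.019 1.    0.002] z [-0.005  0.002 -1.   ] F [ 0.19  0.44 -0.84] M [0.053 0.055 0.01 ] w 0.0939
```

View pics/c2b.png

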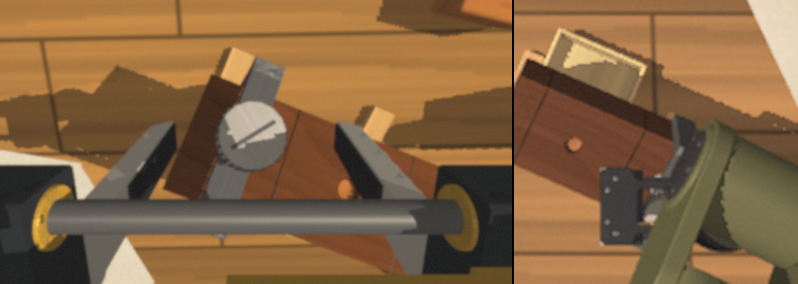

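```bash
python3 - <<'E'
from h import *
import pickle
c=pickle.load(open("pics/c2.pkl","rb"))
g=np.array([.4601,-.1917,.2233]); print("grasp px",proj(g,c), "TCP px",proj(np.array([.4601,-.1917,.2043]),c))
M=tframe(.5366,-.1137,-.424)
for z in (.083,.07): 
  P=(M@[0,-.105,z,1])[:3]; print(P,proj(P,c))
im=cv2.imread("pics/c2.png")[180:300,170:350]; cv2.imwrite("pics/c2c.png",cv2.resize(im,None,fx=4,fy=4,interpolation=cv2.INTER_CUBIC))
E
```

```text
grasp px [253.64510801 232.58313601] TCP px [253.71080511 222.27049039]
[ 0.4555768  -0.19232882  0.23688011] [252.33319025 233.83605547]
[ 0.46150123 -0.19500298  0.22562178] [248.25547431 236.23272778]
```

View pics/c2c.png

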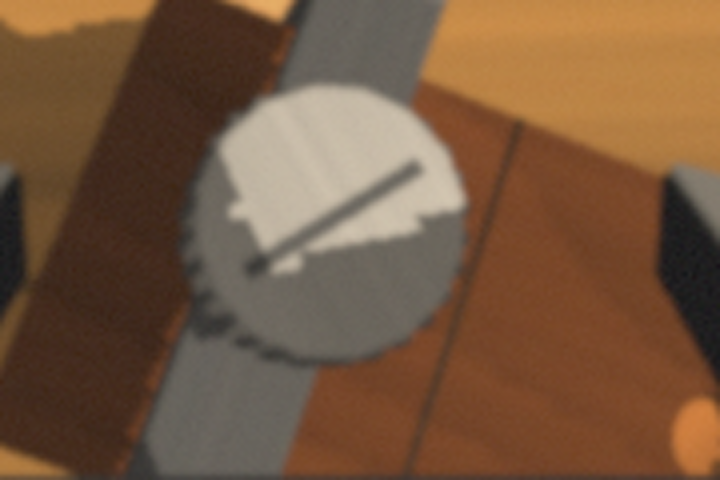

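Call:
step_arm:
  rows:
    - [[-0.15,0.15,0],0,30]
    - [[0,0,0],0,20]
    - [[0,0,0],0,20]
    - [[0,0,0],0,20]
    - [[0,0,0],0,20]
    - [[0,0,0],0,20]
    - [[0,0,0],0,20]
  squeeze: 35

```text
t: 4.9
ee_pos: [0.4628, -0.1952, 0.2076]
orientation: [2.244, 2.198, 0.0]
wrist_force: [-0.5, 0.7, -1.1]
width: 0.0507
```

```bash
cat >> h.py <<'E'
def tq():
    s,Rm=st(); M=tframe(.5366,-.1137,-.424); a=M[:3,2]; print("m.a",round(float(s["torque"]@a),3),"jawangle deg",round(np.degrees(np.arctan2(Rm[1,0],Rm[0,0])),2))
E
python3 -c "
from h import *
tq()"
```

```text
t 4.9 q [-0.472  0.171  1.613  0.     1.357 -2.022] p [ 0.4628 -0.1952  0.2076] x [ 0.021  1.    -0.   ] z [ 0. -0. -1.] F [-0.5   0.71 -1.05] M [ 0.073 -0.006  0.032] w 0.0507
m.a -0.006 jawangle deg 88.8
```

Call:
step_arm:
  rows:
    - [[0,0,0],0,20]
    - [[0,0,0],0,20]
    - [[0,0,0],0,20]

```text
t: 5.15
ee_pos: [0.4629, -0.1944, 0.2076]
orientation: [-2.243, -2.198, -0.002]
wrist_force: [1.0, 5.7, 1.1]
width: 0.0377
```

```bash
python3 -c "
from h import *
tq()"
```

```text
t 5.15 q [-4.710e-01  1.710e-01  1.614e+00  1.000e-03  1.357e+00 -2.022e+00] p [ 0.4629 -0.1944  0.2076] x [0.021 1.    0.002] z [ 0.     0.002 -1.   ] F [0.97 5.66 1.1 ] M [1.146 0.018 0.024] w 0.0377
m.a -0.498 jawangle deg 88.82
```

```bash
python3 - <<'E'
from h import *
c=grab("wrist","c3")
im=cv2.imread("pics/c3.png")[150:320,140:370]; cv2.imwrite("pics/c3c.png",cv2.resize(im,None,fx=3.4,fy=3.4,interpolation=cv2.INTER_CUBIC))
E
```

```text
(no output)
```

View pics/c3c.png

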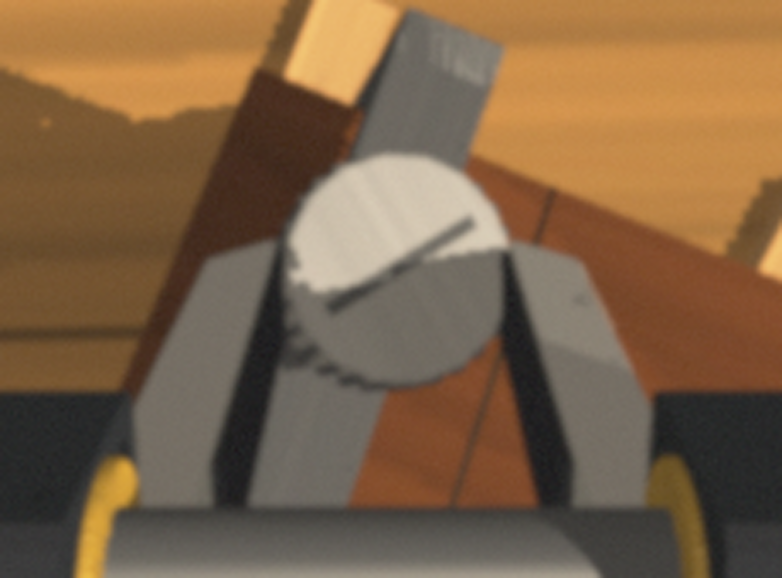

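Call:
step_arm:
  rows:
    - [[0,0,0],0.08,20]
    - [[0,0,0],0.08,20]
    - [[0,0,0],0.08,20]
    - [[0,0,0],0.08,20]
    - [[0,0,0],0.08,20]
    - [[0,0,0],0,20]

```text
t: 5.7
ee_pos: [0.4644, -0.1961, 0.2077]
orientation: [2.637, 1.7, 0.003]
wrist_force: [11.3, -6.3, -4.5]
width: 0.0375
```

```bash
cat >> h.py <<'E'
def tq():
    s,Rm=st(); M=tframe(.5366,-.1137,-.424); a=M[:3,2]
    m=s["torque"]-np.cross([0,0,-.2],s["wrist_force"])
    print("Mg",np.round(m,3),"m.a",round(float(m@a),3),"mz",round(m[2],3),"jawangle deg",round(np.degrees(np.arctan2(Rm[1,0],Rm[0,0])),2))
E
python3 - <<'E'
from h import *
tq()
c=grab("wrist","c4")
im=cv2.imread("pics/c4.png")[150:320,140:370]; cv2.imwrite("pics/c4c.png",cv2.resize(im,None,fx=3.4,fy=3.4,interpolation=cv2.INTER_CUBIC))
E
```

```text
t 5.7 q [-0.472  0.172  1.612 -0.     1.353 -1.617] p [ 0.4644 -0.1961  0.2077] x [ 0.413  0.911 -0.   ] z [ 0.004 -0.002 -1.   ] F [11.33 -6.33 -4.51] M [-1.35  -2.437  0.142] w 0.0375
Mg [-0.084 -0.172  0.142] m.a 0.126 mz 0.142 jawangle deg 65.6
```

View pics/c4c.png

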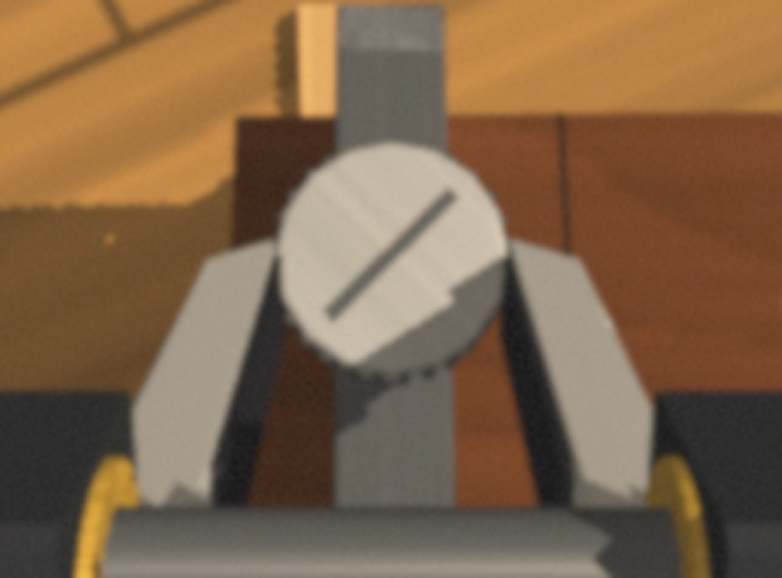

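Call:
step_arm:
  rows:
    - [[0,0,0],0.08,20]
    - [[0,0,0],0.08,20]
    - [[0,0,0],0.08,20]
    - [[0,0,0],0,20]

```text
t: 6.08
ee_pos: [0.4628, -0.196, 0.2087]
orientation: [2.824, 1.373, -0.0]
wrist_force: [-7.2, -2.4, 11.7]
width: 0.0376
```

```bash
python3 - <<'E'
from h import *
tq()
E
```

```text
t 6.08 q [-4.730e-01  1.700e-01  1.612e+00 -1.000e-03  1.358e+00 -1.377e+00] p [ 0.4628 -0.196   0.2087] x [ 0.618  0.786 -0.001] z [ 0.001 -0.002 -1.   ] F [-7.21 -2.44 11.71] M [-0.492  1.243  0.188] w 0.0376
Mg [-0.004 -0.199  0.188] m.a 0.124 mz 0.188 jawangle deg 51.85
```

Call:
step_arm:
  rows:
    - [[0,0,0],0.06,20]
    - [[0,0,0],0.06,20]
    - [[0,0,0],0,20]

```text
t: 6.33
ee_pos: [0.4631, -0.1963, 0.2086]
orientation: [2.899, 1.202, 0.001]
wrist_force: [-2.3, -6.9, 7.7]
width: 0.0363
```

```bash
python3 - <<'E'
from h import *
tq()
c=grab("wrist","c5")
im=cv2.imread("pics/c5.png")[150:320,140:370]; cv2.imwrite("pics/c5c.png",cv2.resize(im,None,fx=3.4,fy=3.4,interpolation=cv2.INTER_CUBIC))
E
```

```text
t 6.33 q [-0.473  0.171  1.612 -0.002  1.356 -1.259] p [ 0.4631 -0.1963  0.2086] x [ 0.707  0.708 -0.001] z [ 0.002 -0.003 -1.   ] F [-2.35 -6.93  7.68] M [-1.009  0.336  0.297] w 0.0363
Mg [ 0.376 -0.133  0.297] m.a 0.059 mz 0.297 jawangle deg 45.04
```

View pics/c5c.png

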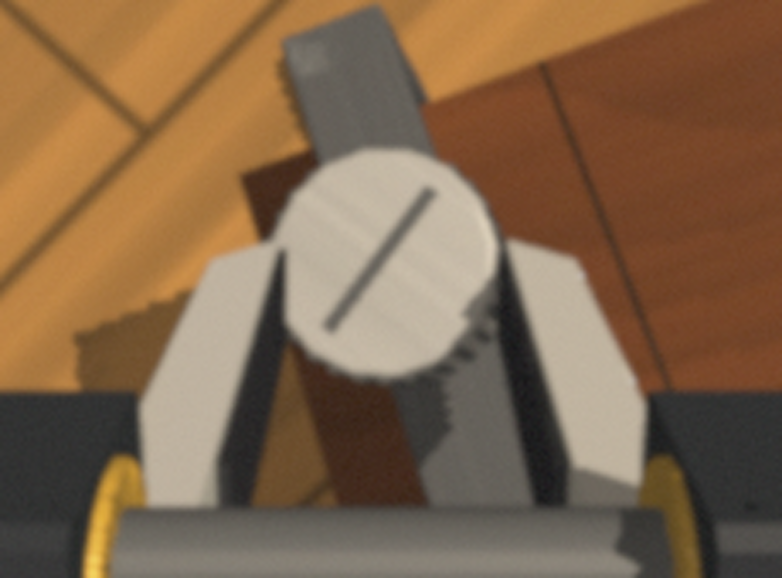

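```bash
cat >> h.py <<'E'
def slot(name,a,b,f=3.4,x0=140,y0=150):
    import pickle
    c=pickle.load(open("pics/%s.pkl"%name,"rb")); M=tframe(.5366,-.1137,-.424); T=np.array(c[3]); fl=192/np.tan(np.radians(c[0])/2)
    P=[]
    for p in (a,b):
        u=crop(p,x0,y0,f); d=T[:3,:3]@np.array([(u[0]-c[1])/fl,(u[1]-c[2])/fl,1]); o=T[:3,3]
        n=M[:3,2]; q=(M@[0,-.105,.083,1])[:3]; X=o+d*((q-o)@n)/(d@n); P.append((np.linalg.inv(M)@np.append(X,1))[:3])
    v=P[1]-P[0]; print(name,"slot angle",round(np.degrees(np.arctan2(v[1],v[0])),1),"len",np.linalg.norm(v),"mid",(P[0]+P[1])/2)
E
python3 - <<'E'
from h import *
slot("c3",(332,308),(472,221)); slot("c4",(330,315),(453,194)); slot("c5",(330,328),(433,190))
E
```

```text
c3 slot angle 142.7 len 0.02886152719765639 mid [-0.00038223 -0.10423504  0.083     ]
c4 slot angle 134.8 len 0.02940608945904475 mid [-3.88794458e-05 -1.04179624e-01  8.30000000e-02]
c5 slot angle 124.5 len 0.029289824495261556 mid [ 1.92711545e-05 -1.03989548e-01  8.30000000e-02]
```

Slot angles show the head turned only about 18° for 44° of tool turn, so the pads slip. I'll regrip at 60 N and go back for another stroke.

Call:
step_arm:
  rows:
    - [[0,0,0],0,60]
    - [[0,0,0],0,60]
    - [[0,0,0],-0.1,60]
    - [[0,0,0],-0.1,60]
    - [[0,0,0],-0.1,60]
    - [[0,0,0],-0.1,60]
    - [[0,0,0],-0.1,60]
    - [[0,0,0],-0.1,60]
    - [[0,0,0],-0.1,60]
    - [[0,0,0],0,20]
    - [[0,0,0],0,20]
    - [[0,0,0],0,20]
  squeeze: 60

```text
t: 7.38
ee_pos: [0.4628, -0.1949, 0.2074]
orientation: [-2.312, -2.126, -0.001]
wrist_force: [-0.9, 9.1, 2.7]
width: 0.0396
```

Call:
step_arm:
  rows:
    - [[0,0,0],0,20]
    - [[0,0,0],0,20]

```text
t: 7.55
ee_pos: [0.4629, -0.1946, 0.2075]
orientation: [-2.311, -2.127, -0.001]
wrist_force: [0.3, 5.3, -0.0]
width: 0.037
```

```bash
python3 - <<'E'
from h import *
tq()
c=grab("wrist","c6")
im=cv2.imread("pics/c6.png")[150:320,140:370]; cv2.imwrite("pics/c6c.png",cv2.resize(im,None,fx=3.4,fy=3.4,interpolation=cv2.INTER_CUBIC))
E
```

```text
t 7.55 q [-4.720e-01  1.720e-01  1.614e+00  1.000e-03  1.357e+00 -1.960e+00] p [ 0.4629 -0.1946  0.2075] x [0.083 0.997 0.001] z [-0.     0.001 -1.   ] F [ 0.27  5.27 -0.02] M [ 1.147 -0.183  0.023] w 0.037
Mg [ 0.093 -0.129  0.023] m.a -0.049 mz 0.023 jawangle deg 85.27
```

View pics/c6c.png

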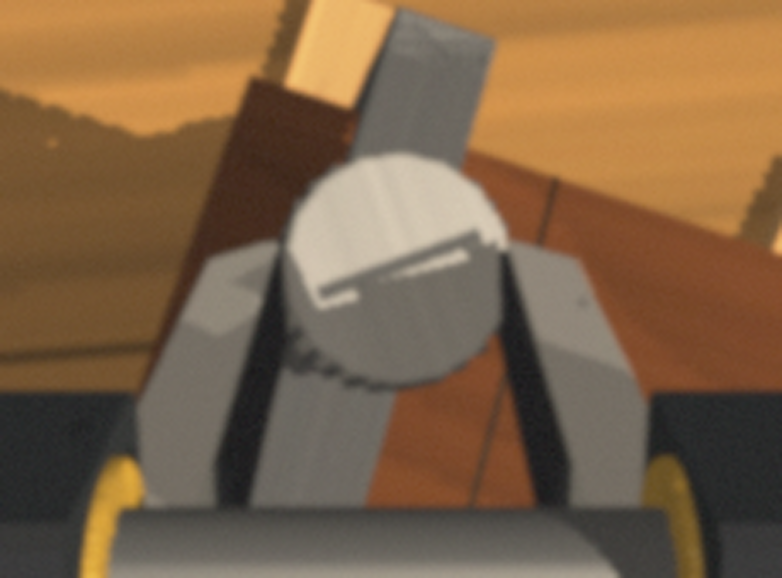

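```bash
python3 - <<'E'
from h import *
slot("c6",(325,290),(477,236))
E
```

```text
c6 slot angle 127.7 len 0.028056168166781664 mid [-0.00047411 -0.10418687  0.083     ]
```

Call:
step_arm:
  rows:
    - [[0,0,0],0.08,20]
    - [[0,0,0],0.08,20]
    - [[0,0,0],0.08,20]
    - [[0,0,0],0.08,20]
    - [[0,0,0],0.08,20]
    - [[0,0,0],0,20]

```text
t: 8.1
ee_pos: [0.4639, -0.1965, 0.2074]
orientation: [2.689, 1.617, 0.001]
wrist_force: [11.8, -9.9, -8.6]
width: 0.0366
```

```bash
python3 - <<'E'
from h import *
tq()
c=grab("wrist","c7")
im=cv2.imread("pics/c7.png")[150:320,140:370]; cv2.imwrite("pics/c7c.png",cv2.resize(im,None,fx=3.4,fy=3.4,interpolation=cv2.INTER_CUBIC))
E
```

```text
t 8.1 q [-4.730e-01  1.730e-01  1.613e+00 -1.000e-03  1.353e+00 -1.555e+00] p [ 0.4639 -0.1965  0.2074] x [ 0.469  0.883 -0.001] z [ 0.003 -0.003 -1.   ] F [11.82 -9.93 -8.63] M [-2.003 -2.211 -0.02 ] w 0.0366
Mg [-0.017  0.153 -0.02 ] m.a 0.022 mz -0.02 jawangle deg 62.06
```

View pics/c7c.png

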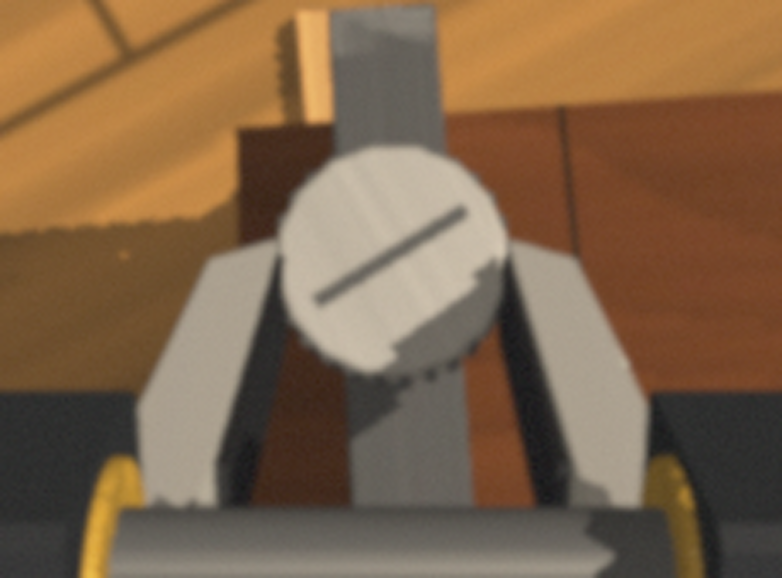

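```bash
python3 - <<'E'
from h import *
slot("c7",(318,299),(466,211))
E
```

```text
c7 slot angle 117.7 len 0.02919010156684671 mid [-0.00022704 -0.10412447  0.083     ]
```

Call:
step_arm:
  rows:
    - [[0,0,0],0.08,20]
    - [[0,0,0],0.08,20]
    - [[0,0,0],0.08,20]
    - [[0,0,0],0.08,20]
    - [[0,0,0],0.08,20]
    - [[0,0,0],0,20]

```text
t: 8.65
ee_pos: [0.4623, -0.1958, 0.21]
orientation: [2.958, 1.051, -0.001]
wrist_force: [-12.1, 9.7, 34.0]
width: 0.0304
```

```bash
python3 - <<'E'
from h import *
tq()
c=grab("wrist","c8")
im=cv2.imread("pics/c8.png")[150:320,140:370]; cv2.imwrite("pics/c8c.png",cv2.resize(im,None,fx=3.4,fy=3.4,interpolation=cv2.INTER_CUBIC))
E
```

```text
t 8.65 q [-0.473  0.169  1.611 -0.002  1.361 -1.155] p [ 0.4623 -0.1958  0.21  ] x [ 0.776  0.631 -0.001] z [ 0.    -0.002 -1.   ] F [-12.11   9.66  34.02] M [ 0.99   3.241 -0.764] w 0.0304
Mg [-0.943  0.819 -0.764] m.a -0.063 mz -0.764 jawangle deg 39.12
```

View pics/c8c.png

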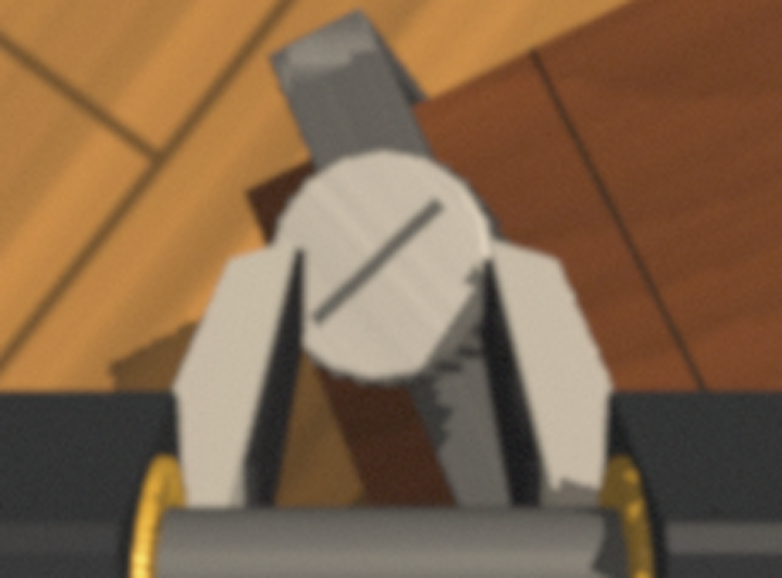

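Call:
step_arm:
  rows:
    - [[0,0,0],0,60]
    - [[0,0,0],0,60]
    - [[0,0,0],0,60]

```text
t: 8.95
ee_pos: [0.4638, -0.1944, 0.2104]
orientation: [2.955, 1.061, 0.006]
wrist_force: [-1.3, -1.1, 1.3]
width: 0.042
```

```bash
python3 - <<'E'
from h import *
slot("c8",(316,320),(437,205))
tq()
c=grab("wrist","c9")
im=cv2.imread("pics/c9.png")[150:320,140:370]; cv2.imwrite("pics/c9c.png",cv2.resize(im,None,fx=3.4,fy=3.4,interpolation=cv2.INTER_CUBIC))
E
```

```text
c8 slot angle 108.7 len 0.028795180147826917 mid [ 5.85974573e-05 -1.04521339e-01  8.30000000e-02]
t 8.95 q [-0.471  0.168  1.611  0.002  1.359 -1.16 ] p [ 0.4638 -0.1944  0.2104] x [0.772 0.636 0.003] z [ 0.004 -0.    -1.   ] F [-1.32 -1.06  1.33] M [-0.17   0.183 -0.023] w 0.042
Mg [ 0.042 -0.081 -0.023] m.a -0.055 mz -0.023 jawangle deg 39.49
```

View pics/c9c.png

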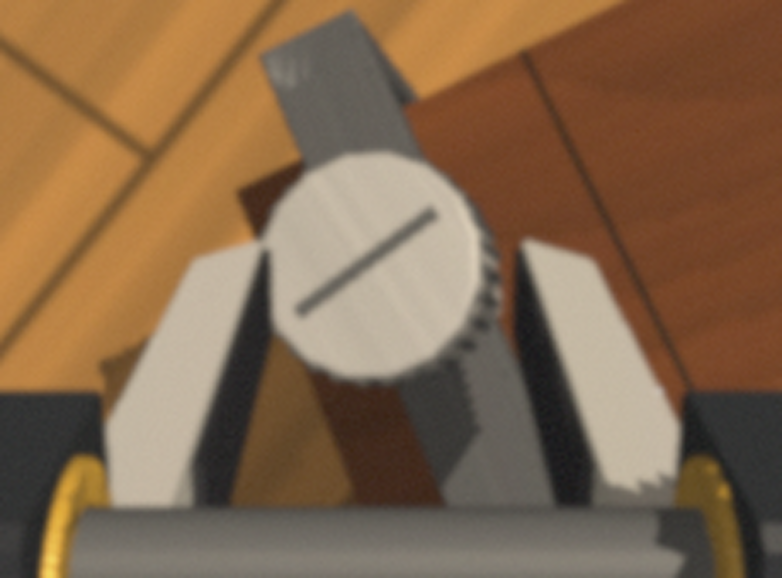

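```bash
python3 - <<'E'
from h import *
slot("c9",(297,314),(435,211))
E
```

```text
c9 slot angle 102.0 len 0.029875141672702235 mid [ 5.13633416e-05 -1.04436552e-01  8.30000000e-02]
```

Call:
step_arm:
  rows:
    - [[0,0,0.1],0,70]
    - [[0,0,0.1],-0.1,70]
    - [[0,0,0.1],-0.1,70]
    - [[0,0,0],-0.1,70]
    - [[0,0,0],-0.1,70]
    - [[0,0,0],-0.1,70]
    - [[0,0,0],-0.1,50]
    - [[0,0,0],-0.12,20]
    - [[0,0,0],0,20]
    - [[0,0,0],0,20]
    - [[0,0,0],0,20]
    - [[0,0,0],0,20]
  squeeze: 45

```text
t: 10.0
ee_pos: [0.4628, -0.1948, 0.2043]
orientation: [-2.395, -2.032, -0.0]
wrist_force: [-0.2, 3.5, -0.3]
width: 0.0388
```

```bash
cat >> h.py <<'E'
def look(n):
    tq(); grab("wrist",n)
    im=cv2.imread("pics/%s.png"%n)[150:320,140:370]; cv2.imwrite("pics/%sc.png"%n,cv2.resize(im,None,fx=3.4,fy=3.4,interpolation=cv2.INTER_CUBIC))
E
python3 - <<'E'
from h import *
look("d1")
E
```

```text
t 10.0 q [-4.720e-01  1.740e-01  1.618e+00  1.000e-03  1.350e+00 -1.879e+00] p [ 0.4628 -0.1948  0.2043] x [0.163 0.987 0.001] z [-0.     0.001 -1.   ] F [-0.18  3.51 -0.32] M [ 0.855 -0.098  0.009] w 0.0388
Mg [ 0.152 -0.133  0.009] m.a -0.089 mz 0.009 jawangle deg 80.62
```

View pics/d1c.png

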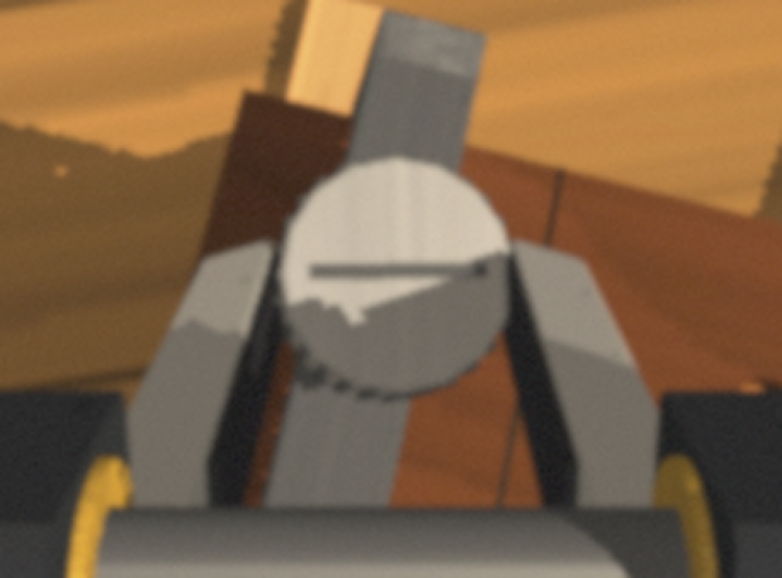

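Call:
step_arm:
  rows:
    - [[0,0,0],0.08,20]
    - [[0,0,0],0.08,20]
    - [[0,0,0],0.08,20]
    - [[0,0,0],0,20]

```text
t: 10.38
ee_pos: [0.4629, -0.1958, 0.2044]
orientation: [2.623, 1.727, -0.001]
wrist_force: [2.5, -3.3, -4.8]
width: 0.0386
```

```bash
python3 - <<'E'
from h import *
slot("d1",(310,270),(485,270))
look("d2")
E
```

```text
d1 slot angle 104.1 len 0.029519833529782873 mid [-0.00020764 -0.10449958  0.083     ]
t 10.38 q [-4.720e-01  1.740e-01  1.618e+00 -1.000e-03  1.349e+00 -1.637e+00] p [ 0.4629 -0.1958  0.2044] x [ 0.395  0.919 -0.001] z [ 0.    -0.001 -1.   ] F [ 2.5  -3.34 -4.77] M [-1.044 -0.376 -0.098] w 0.0386
Mg [-0.376  0.124 -0.098] m.a 0.112 mz -0.098 jawangle deg 66.73
```

View pics/d2c.png

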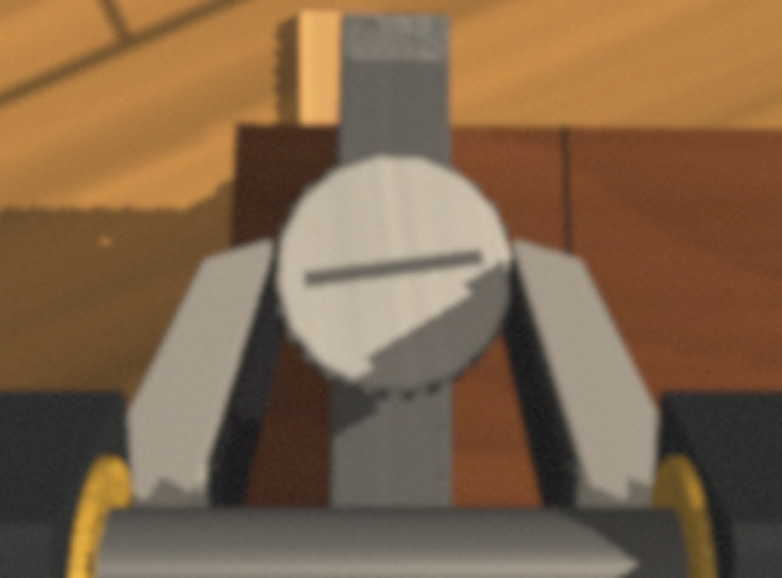

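Call:
step_arm:
  rows:
    - [[0,0,0],0.08,20]
    - [[0,0,0],0.08,20]
    - [[0,0,0],0.08,20]
    - [[0,0,0],0,20]

```text
t: 10.77
ee_pos: [0.462, -0.1951, 0.2052]
orientation: [-2.809, -1.405, 0.002]
wrist_force: [-11.5, 1.2, 8.3]
width: 0.0383
```

```bash
python3 - <<'E'
from h import *
slot("d2",(308,280),(480,257))
look("d3")
E
```

```text
d2 slot angle 98.7 len 0.02899308752203984 mid [ 6.95738852e-06 -1.04279473e-01  8.30000000e-02]
t 10.77 q [-4.720e-01  1.730e-01  1.618e+00 -1.000e-03  1.353e+00 -1.400e+00] p [ 0.462  -0.1951  0.2052] x [ 0.6    0.8   -0.001] z [-0.002  0.    -1.   ] F [-11.54   1.22   8.25] M [0.63  2.118 0.413] w 0.0383
Mg [ 0.386 -0.19   0.413] m.a 0.142 mz 0.413 jawangle deg 53.15
```

View pics/d3c.png

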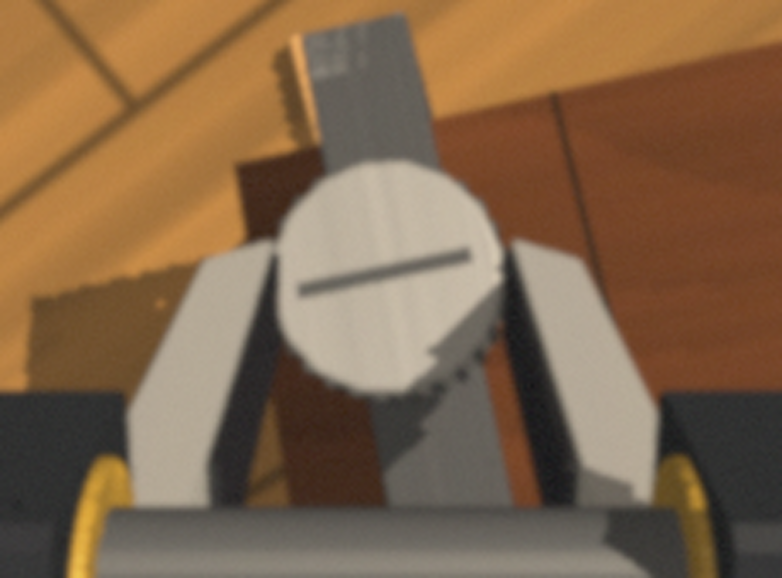

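Call:
step_arm:
  rows:
    - [[0,0,0],0.08,20]
    - [[0,0,0],0,20]

```text
t: 10.98
ee_pos: [0.4618, -0.1959, 0.205]
orientation: [2.863, 1.292, -0.004]
wrist_force: [-9.6, -3.1, 5.9]
width: 0.0386
```

```bash
python3 - <<'E'
from h import *
slot("d3",(299,291),(469,253))
tq()
E
```

```text
d3 slot angle 90.8 len 0.02937030473356843 mid [-0.00018639 -0.10440353  0.083     ]
t 10.98 q [-0.473  0.173  1.618 -0.002  1.352 -1.32 ] p [ 0.4618 -0.1959  0.205 ] x [ 0.662  0.75  -0.002] z [-0.002 -0.001 -1.   ] F [-9.57 -3.14  5.87] M [-0.727  2.057 -0.032] w 0.0386
Mg [-0.1    0.142 -0.032] m.a 0.047 mz -0.032 jawangle deg 48.56
```

Call:
step_arm:
  rows:
    - [[0,0,0],0,60]
    - [[0,0,0],0,60]
    - [[0,0,0],-0.1,60]
    - [[0,0,0],-0.1,60]
    - [[0,0,0],-0.1,60]
    - [[0,0,0],-0.1,60]
    - [[0,0,0],-0.1,50]
    - [[0,0,0],-0.1,20]
    - [[0,0,0],0,20]
    - [[0,0,0],0,20]
    - [[0,0,0],0,20]
    - [[0,0,0],0,20]

```text
t: 11.98
ee_pos: [0.4629, -0.1946, 0.2045]
orientation: [-2.353, -2.08, -0.001]
wrist_force: [-0.1, 5.3, 1.8]
width: 0.0384
```

```bash
python3 - <<'E'
from h import *
look("d4")
E
```

```text
t 11.98 q [-4.710e-01  1.740e-01  1.618e+00  1.000e-03  1.351e+00 -1.920e+00] p [ 0.4629 -0.1946  0.2045] x [0.122 0.992 0.001] z [-0.     0.001 -1.   ] F [-0.14  5.27  1.76] M [ 1.252 -0.035  0.087] w 0.0384
Mg [ 0.199 -0.062  0.087] m.a -0.028 mz 0.087 jawangle deg 82.97
```

View pics/d4c.png

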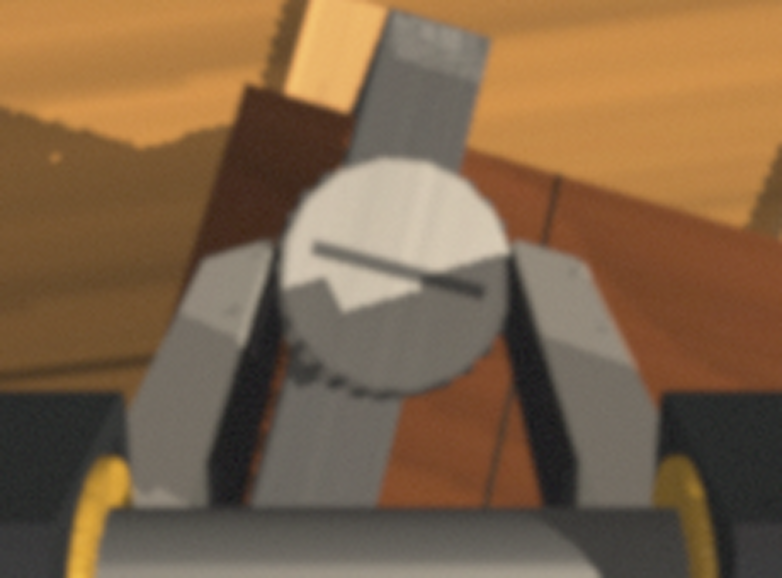

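Call:
step_arm:
  rows:
    - [[0,0,0],0.08,20]
    - [[0,0,0],0.08,20]
    - [[0,0,0],0.08,20]
    - [[0,0,0],0.08,20]
    - [[0,0,0],0,20]

```text
t: 12.45
ee_pos: [0.4637, -0.1958, 0.2043]
orientation: [2.658, 1.671, 0.002]
wrist_force: [7.8, -4.3, -7.2]
width: 0.0386
```

```bash
python3 - <<'E'
from h import *
slot("d4",(316,248),(482,292))
look("d5")
E
```

```text
d4 slot angle 91.5 len 0.02891892401368829 mid [-0.00013418 -0.1042876   0.083     ]
t 12.45 q [-0.472  0.175  1.617 -0.     1.347 -1.595] p [ 0.4637 -0.1958  0.2043] x [ 0.433  0.901 -0.   ] z [ 0.002 -0.001 -1.   ] F [ 7.82 -4.3  -7.22] M [-0.85  -1.632  0.287] w 0.0386
Mg [ 0.009 -0.068  0.287] m.a 0.231 mz 0.287 jawangle deg 64.33
```

View pics/d5c.png

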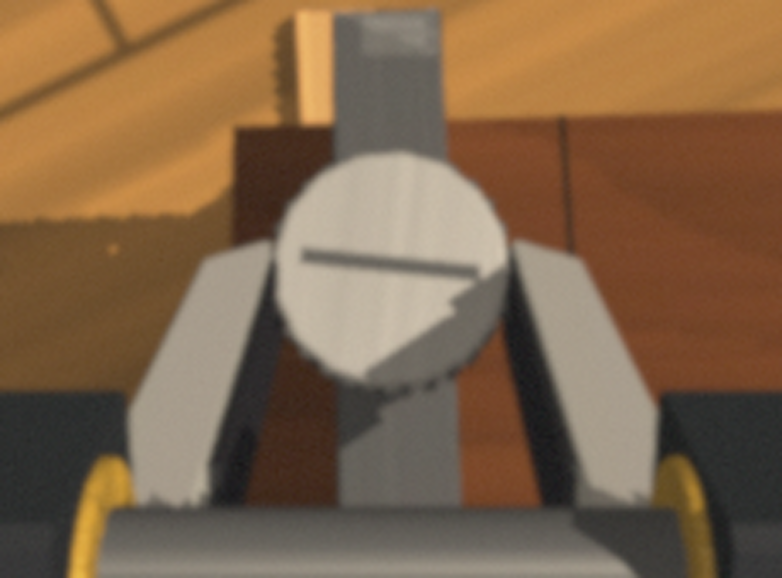

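Call:
step_arm:
  rows:
    - [[0,0,0],0.08,20]
    - [[0,0,0],0.08,20]
    - [[0,0,0],0,20]

```text
t: 12.75
ee_pos: [0.4627, -0.1955, 0.2049]
orientation: [2.783, 1.456, -0.001]
wrist_force: [-4.9, -1.5, 4.7]
width: 0.0387
```

```bash
python3 - <<'E'
from h import *
slot("d5",(303,255),(478,271))
look("d6")
E
```

```text
d5 slot angle 83.5 len 0.029335445094512715 mid [-0.00028915 -0.10435369  0.083     ]
t 12.75 q [-4.720e-01  1.730e-01  1.618e+00 -1.000e-03  1.351e+00 -1.436e+00] p [ 0.4627 -0.1955  0.2049] x [ 0.57   0.822 -0.001] z [-0.    -0.001 -1.   ] F [-4.91 -1.54  4.74] M [-0.112  0.689  0.547] w 0.0387
Mg [ 0.196 -0.293  0.547] m.a 0.324 mz 0.547 jawangle deg 55.24
```

View pics/d6c.png

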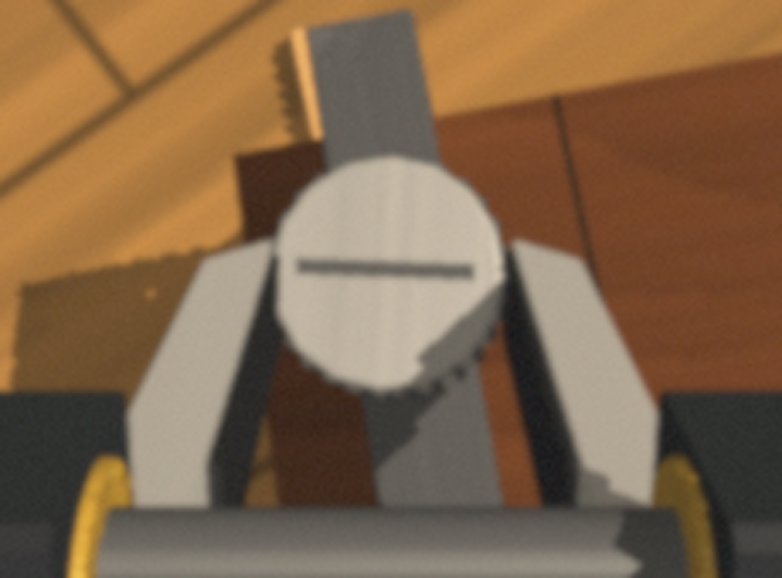

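Call:
step_arm:
  rows:
    - [[0,0,0],0.08,20]
    - [[0,0,0],0,20]
    - [[0,0,0],0,20]

```text
t: 13.05
ee_pos: [0.4621, -0.1953, 0.2052]
orientation: [-2.835, -1.354, 0.002]
wrist_force: [-10.9, 0.7, 11.1]
width: 0.038
```

```bash
python3 - <<'E'
from h import *
slot("d6",(299,266),(471,271))
look("d7")
E
```

```text
d6 slot angle 78.5 len 0.028994117225328544 mid [-0.00014824 -0.10443028  0.083     ]
t 13.05 q [-4.720e-01  1.730e-01  1.618e+00 -1.000e-03  1.352e+00 -1.363e+00] p [ 0.4621 -0.1953  0.2052] x [ 0.629  0.778 -0.001] z [-0.001 -0.    -1.   ] F [-10.92   0.75  11.15] M [0.347 1.962 0.491] w 0.038
Mg [ 0.197 -0.222  0.491] m.a 0.29 mz 0.491 jawangle deg 51.05
```

View pics/d7c.png

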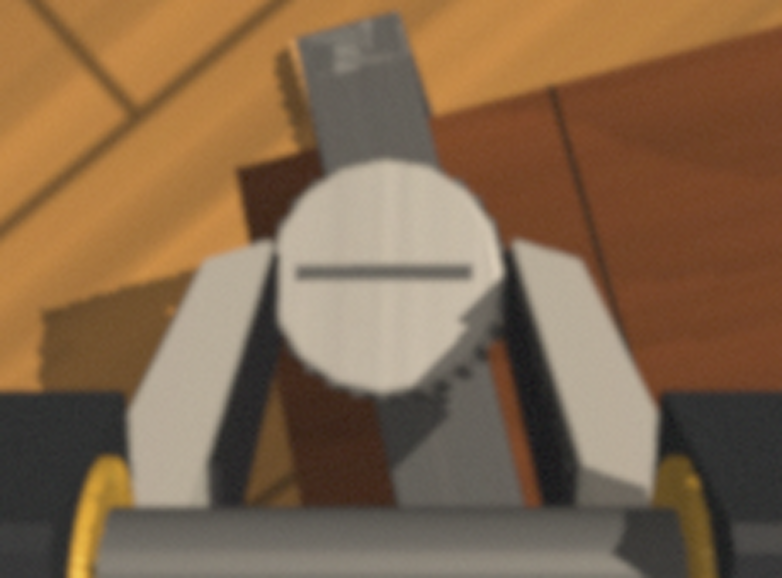

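Call:
step_arm:
  rows:
    - [[0,0,0],0,65]
    - [[0,0,0],0,65]
    - [[0,0,0],0,65]
    - [[0,0,0],0,65]

```text
t: 13.43
ee_pos: [0.4629, -0.1951, 0.2044]
orientation: [-2.835, -1.353, -0.0]
wrist_force: [0.2, -0.4, -0.0]
width: 0.0599
```

```bash
python3 - <<'E'
from h import *
slot("d7",(297,271),(471,271))
look("d8")
E
```

```text
d7 slot angle 76.3 len 0.02951535317236675 mid [-0.00025617 -0.10432584  0.083     ]
t 13.43 q [-0.472  0.174  1.618  0.     1.35  -1.362] p [ 0.4629 -0.1951  0.2044] x [0.629 0.777 0.   ] z [-0.  0. -1.] F [ 0.19 -0.37 -0.03] M [-0.009  0.029  0.01 ] w 0.0599
Mg [0.065 0.067 0.01 ] m.a -0.007 mz 0.01 jawangle deg 51.01
```

View pics/d8c.png

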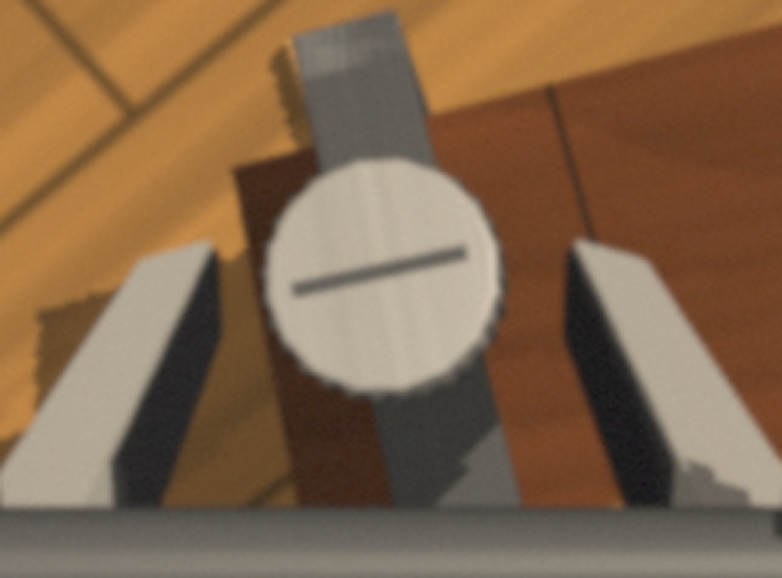

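```bash
python3 - <<'E'
from h import *
slot("d8",(295,290),(465,252))
E
```

```text
d8 slot angle 88.8 len 0.02926482084567658 mid [-6.05110872e-05 -1.04308427e-01  8.30000000e-02]
```

The head sprang back 12.5° (0.22 rad, about 0.33 N·m), so the screw is seated. The moment readings of about 0.3 N·m agree. Next is the drift.

Call:
step_arm:
  rows:
    - [[0,0,-1],0,80]
    - [[0,0,-3.5],0,100]
    - [[0,0,-4],0,100]
    - [[0,0,-4],0,100]
    - [[0,0,-3],0,100]
    - [[3.31,-2.16,0],0,100]
    - [[3.31,-2.16,0],0,100]
    - [[3.31,-2.16,0],0,100]
    - [[3.31,-2.16,0],0,100]
    - [[3.31,-2.16,0],0,100]
    - [[3.31,-2.16,0],0,100]
    - [[3.31,-2.16,0],0,100]

```text
t: 14.48
ee_pos: [0.4908, 0.0821, 0.3605]
orientation: [2.835, 1.353, 0.001]
wrist_force: [-0.4, -0.7, -0.6]
width: 0.094
```

Call:
step_arm:
  rows:
    - [[3.31,-2.16,0],0,100]
    - [[3.31,-2.16,0],0,100]
    - [[3.31,-2.16,0],0,100]
    - [[3.31,-2.16,0],0,100]
    - [[3.31,-2.16,0],0,100]
    - [[3.31,-2.16,0],0,100]
    - [[3.31,-2.16,0],0,100]
    - [[0,0,0],0.11,100]
    - [[0,0,0],0.11,100]
    - [[0,0,0],0.11,100]
    - [[0,0,0],0.11,100]
    - [[0,0,0],0.11,100]

```text
t: 15.48
ee_pos: [0.5194, 0.3553, 0.3602]
orientation: [-3.098, -0.524, -0.0]
wrist_force: [-0.0, -0.3, 0.1]
width: 0.0937
```

Call:
step_arm:
  rows:
    - [[0,0,0],0.11,100]
    - [[0,0,0],0.11,100]
    - [[0,0,0],0.12,100]
    - [[0,0,0],0,100]

```text
t: 15.82
ee_pos: [0.5194, 0.3552, 0.3602]
orientation: [-3.141, 0.009, -0.0]
wrist_force: [-0.7, 0.3, -0.6]
width: 0.0944
```

```bash
python3 - <<'E'
from h import *
st(); grab("wrist","e1"); grab("scene","e1s")
im=cv2.imread("pics/e1.png"); cv2.imwrite("pics/e1b.png",cv2.resize(im,None,fx=1.5625,fy=1.5625,interpolation=cv2.INTER_CUBIC))
E
```

```text
t 15.82 q [0.542 0.443 0.92  0.    1.778 0.547] p [0.5194 0.3552 0.3602] x [ 1.    -0.006  0.   ] z [ 0.  0. -1.] F [-0.7   0.33 -0.58] M [-0.007  0.067 -0.044] w 0.0944
```

View pics/e1b.png

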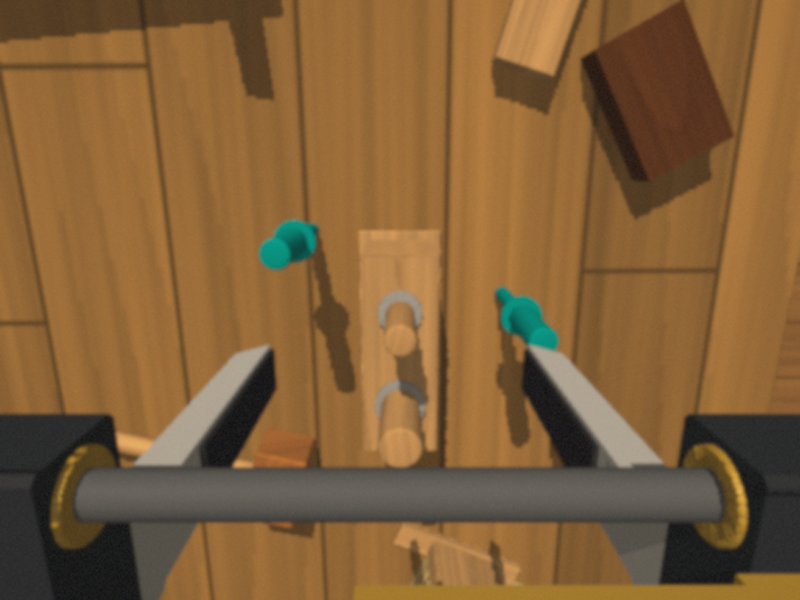

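View pics/e1s.png

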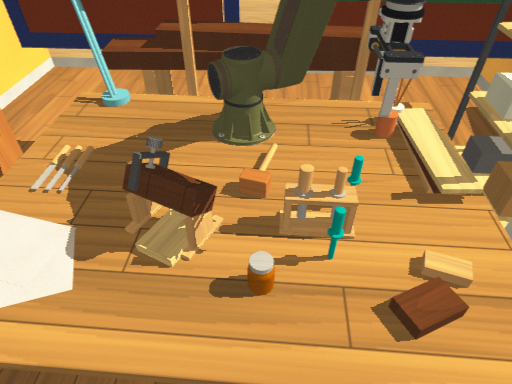

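```bash
python3 - <<'E'
from h import *
import pickle
c=pickle.load(open("pics/e1.pkl","rb"))
for n,p,z in (("slim top",(400,341),.208),("slim collar",(400,309),.132),("stout top",(401,447),.208),("decoyL top",(275,253),.208),("decoyL col",(296,241),.13),("decoyR top",(543,337),.208),("decoyR collar",(521,316),.13)):
    print(n,rayplane(crop(p,0,0,1.5625),c,z))
E
```

```text
slim top [0.51962285 0.30606016 0.208     ]
slim collar [0.51984537 0.31000541 0.132     ]
stout top [0.52004279 0.21769351 0.208     ]
decoyL top [0.43067698 0.37271584 0.208     ]
decoyL col [0.43019061 0.37084997 0.13      ]
decoyR top [0.62620744 0.30867909 0.208     ]
decoyR collar [0.62850417 0.30240584 0.13      ]
```

Wrist view: the slim drift's top is at (256,218) px and the stout's at (257,286) px. The turquoise decoys are off to either side, 107 mm away or more. I'll go down onto the slim drift.

Call:
step_arm:
  rows:
    - [[0,2.4,0],0,100]
    - [[0,2.45,1.0],0,100]
    - [[0,0,4],0,100]
    - [[0,0,4],0,80]
    - [[0,0,4],0,65]
    - [[0,0,4],0,55]
    - [[0,0,3.2],0,45]
    - [[0,0,0],0,40]
    - [[0,0,0],0,40]
  squeeze: 20

```text
t: 16.67
ee_pos: [0.5194, 0.3066, 0.1577]
orientation: [3.141, 0.004, -0.002]
wrist_force: [0.0, 0.2, 2.3]
width: 0.0578
```

```bash
python3 - <<'E'
from h import *
st(); grab("wrist","e2")
E
```

```text
t 16.67 q [0.473 0.437 1.386 0.    1.32  0.47 ] p [0.5194 0.3066 0.1577] x [ 1.     0.003 -0.002] z [-0.002 -0.001 -1.   ] F [0.03 0.18 2.28] M [-0.119  0.063  0.05 ] w 0.0578
```

View pics/e2.png

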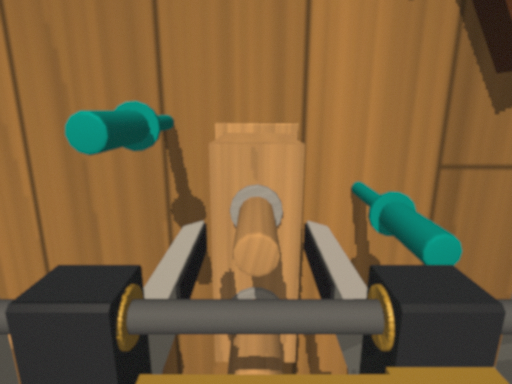

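```bash
python3 - <<'E'
from h import *
import pickle
c=pickle.load(open("pics/e2.pkl","rb"))
print(rayplane((257,254),c,.208),rayplane((257,206),c,.132))
E
```

```text
[0.51989598 0.30736288 0.208     ] [0.52021415 0.31038185 0.132     ]
```

Call:
step_arm:
  rows:
    - [[0,0,0],0,10]
    - [[0,0,0],0,10]
    - [[0,0,0],0,10]
    - [[0,0,0],0,10]
    - [[0,0,0],0,10]
    - [[0,0,0],0,10]
    - [[0,0,0],0,10]

```text
t: 17.3
ee_pos: [0.52, 0.3069, 0.1585]
orientation: [-3.141, -0.0, -0.002]
wrist_force: [0.5, -0.8, 6.9]
width: 0.0257
```

Call:
step_arm:
  rows:
    - [[0,0,-2.75],0,10]
    - [[0,0,-2.75],0,10]
    - [[0,0,-2.75],0,10]
    - [[0,0,0],0,10]
  squeeze: 15

```text
t: 17.63
ee_pos: [0.5207, 0.3074, 0.2456]
orientation: [-3.138, -0.0, -0.01]
wrist_force: [-0.1, -1.2, -1.5]
width: 0.0255
```

```bash
python3 - <<'E'
from h import *
st(); grab("wrist","e3"); grab("scene","e3s")
a=cv2.imread("pics/e3.png"); b=cv2.imread("pics/e3s.png")[100:292,240:440]
cv2.imwrite("pics/e3b.png",np.hstack([a[:,100:430],cv2.resize(b,None,fx=2,fy=2,interpolation=cv2.INTER_CUBIC)]))
E
```

```text
t 17.63 q [0.473 0.382 1.261 0.    1.492 0.473] p [0.5207 0.3074 0.2456] x [1.    0.    0.007] z [ 0.007  0.003 -1.   ] F [-0.1 -1.2 -1.5] M [-0.044  0.077 -0.045] w 0.0255
```

View pics/e3b.png

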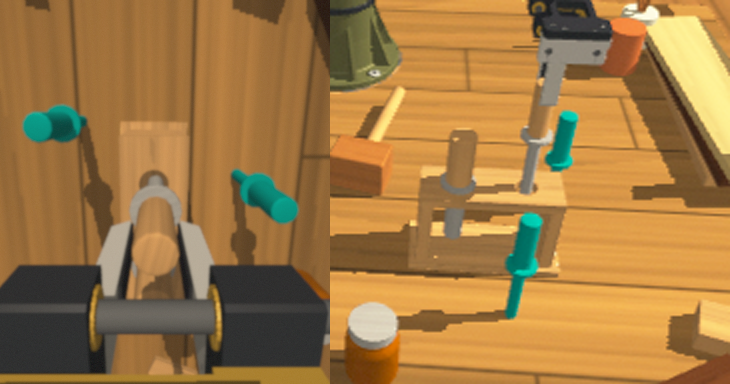

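Call:
step_arm:
  rows:
    - [[0,-0.8,0.15],0,10]
    - [[0,-0.8,0.1],0,10]
    - [[0,-0.8,0.1],0,10]
    - [[0,-0.7,0.05],0,10]
    - [[0,-0.8,0.15],0,10]
    - [[0,-0.8,0.17],0,10]
    - [[0,-0.7,0.17],0,10]
    - [[0,0,0],0,10]

```text
t: 18.4
ee_pos: [0.5192, 0.362, 0.2304]
orientation: [3.141, 0.002, -0.001]
wrist_force: [-0.1, -1.0, -1.6]
width: 0.0257
```

```bash
python3 - <<'E'
from h import *
st(); grab("wrist","e4"); grab("scene","e4s")
a=cv2.imread("pics/e4.png"); b=cv2.imread("pics/e4s.png")[100:292,240:440]
cv2.imwrite("pics/e4b.png",np.hstack([a[:,100:430],cv2.resize(b,None,fx=2,fy=2,interpolation=cv2.INTER_CUBIC)]))
E
```

```text
t 18.4 q [0.551 0.461 1.184 0.    1.497 0.55 ] p [0.5192 0.362  0.2304] x [ 1.     0.001 -0.001] z [-0.001 -0.    -1.   ] F [-0.07 -0.97 -1.65] M [-0.311  0.066 -0.027] w 0.0257
```

View pics/e4b.png

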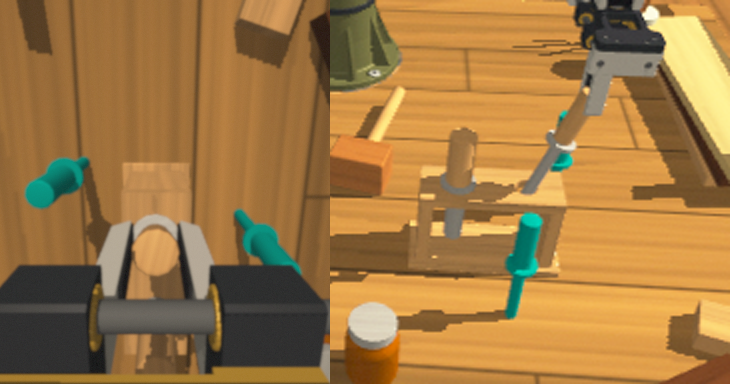

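Call:
step_arm:
  rows:
    - [[0,-0.7,0.25],0,10]
    - [[0,-0.7,0.3],0,10]
    - [[0,-0.6,0.3],0,10]
    - [[0,0,0],0,10]

```text
t: 18.83
ee_pos: [0.5192, 0.3817, 0.2216]
orientation: [3.141, 0.001, -0.001]
wrist_force: [-0.0, -0.6, -2.5]
width: 0.0255
```

```bash
python3 - <<'E'
from h import *
st(); grab("wrist","e5"); grab("scene","e5s")
a=cv2.imread("pics/e5.png"); b=cv2.imread("pics/e5s.png")[100:292,240:440]
cv2.imwrite("pics/e5b.png",np.hstack([a[:,100:430],cv2.resize(b,None,fx=2,fy=2,interpolation=cv2.INTER_CUBIC)]))
E
```

```text
t 18.83 q [0.577 0.493 1.158 0.    1.492 0.576] p [0.5192 0.3817 0.2216] x [ 1.     0.001 -0.001] z [-0.001 -0.    -1.   ] F [-0.02 -0.62 -2.48] M [-0.363 -0.006 -0.042] w 0.0255
```

View pics/e5b.png

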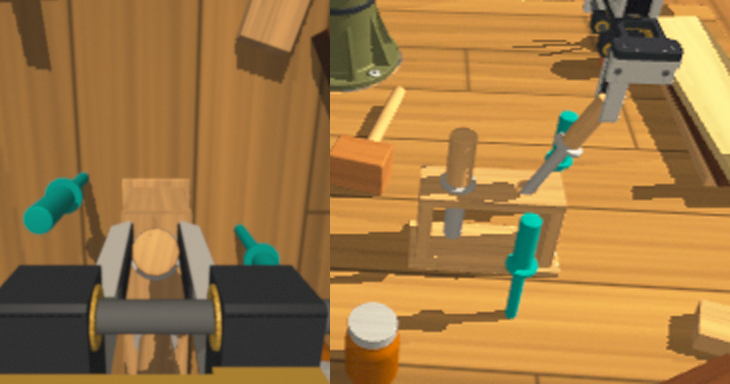

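Call:
step_arm:
  rows:
    - [[0,-0.7,-1.15],0,10]
    - [[0,-1.1,-1.8],0,10]
    - [[0,0,-3],0,10]
    - [[0,0,-4],0,10]
    - [[0,0,0],0,10]
    - [[0,0,0],0,10]
  squeeze: 30

```text
t: 19.43
ee_pos: [0.52, 0.399, 0.3244]
orientation: [-3.139, -0.0, -0.006]
wrist_force: [0.6, -0.1, -2.6]
width: 0.0253
```

```bash
python3 - <<'E'
from h import *
st(); grab("scene","e6s"); grab("wrist","e6")
b=cv2.imread("pics/e6s.png")[50:200,310:460]
cv2.imwrite("pics/e6b.png",cv2.resize(b,None,fx=4,fy=4,interpolation=cv2.INTER_CUBIC))
E
```

```text
t 19.43 q [0.599 0.503 0.914 0.    1.72  0.599] p [0.52   0.399  0.3244] x [1.    0.    0.004] z [ 0.004  0.003 -1.   ] F [ 0.56 -0.06 -2.57] M [0.087 0.05  0.055] w 0.0253
```

View pics/e6b.png

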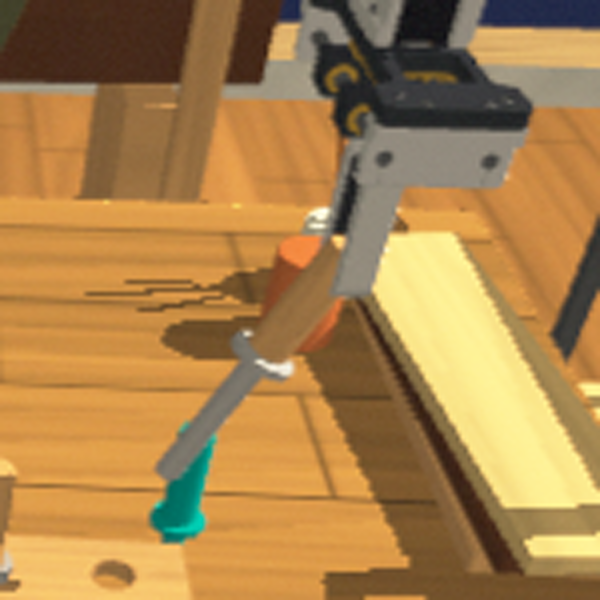

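View pics/e6.png

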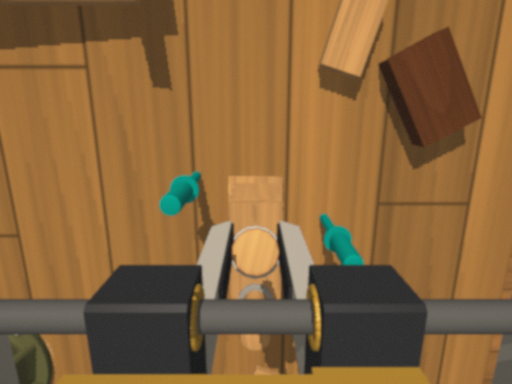

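```bash
cat > ang.py <<'E'
from h import *
import pickle,sys
def planeX(px,c,x):
    T=np.array(c[3]); f=192/np.tan(np.radians(c[0])/2)
    d=T[:3,:3]@np.array([(px[0]-c[1])/f,(px[1]-c[2])/f,1]); o=T[:3,3]
    return o+d*(x-o[0])/d[0]
c=pickle.load(open("pics/e6s.pkl","rb"))
P=[planeX(crop(p,310,50,4),c,.52) for p in ((172,468),(261,354),(325,272))]
print(P); v=P[1]-P[0]; print(np.degrees(np.arctan2(v[1],v[2]))); v=P[2]-P[0]; print(np.degrees(np.arctan2(v[1],v[2])))
c=pickle.load(open("pics/e6.pkl","rb"))
g=np.array([.52,.399,.3434])
for th in (22,24,26,28,30,32):
    u=np.array([0,np.sin(np.radians(th)),np.cos(np.radians(th))])
    print(th,"end",proj(g+u*.031,c),"collar top",proj(g-u*.045,c),"tip",proj(g-u*.146,c))
im=cv2.imread("pics/e6.png")[200:300,200:310]; cv2.imwrite("pics/e6c.png",cv2.resize(im,None,fx=6,fy=6,interpolation=cv2.INTER_CUBIC))
E
python3 ang.py
```

```text
[array([0.52      , 0.32789787, 0.21551411]), array([0.52      , 0.36422046, 0.30133085]), array([0.52      , 0.38756586, 0.35650948])]
22.940880834739083
22.937650267609637
22 end [256.92622121 233.55444002] collar top [256.25755404 234.15893357] tip [255.82661214 234.54851692]
24 end [256.92553248 231.42852095] collar top [256.25759672 236.28309651] tip [255.82575611 239.42172602]
26 end [256.92436344 229.31068469] collar top [256.25797146 238.40942989] tip [255.825435   244.31517179]
28 end [256.92271799 227.20490018] collar top [256.25867924 240.53677989] tip [255.82565312 249.2306281 ]
30 end [256.92060126 225.11507836] collar top [256.25972109 242.66398003] tip [255.82641582 254.16989549]
32 end [256.91801951 223.04505817] collar top [256.26109807 244.78984871] tip [255.82772957 259.13480193]
```

View pics/e6c.png

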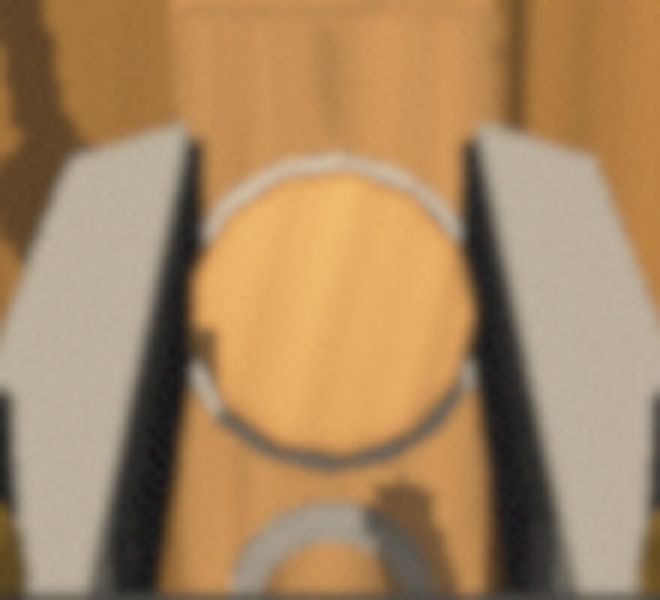

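```bash
cat > dfit.py <<'E'
from h import *
import pickle
w=pickle.load(open("pics/e6.pkl","rb")); s=pickle.load(open("pics/e6s.pkl","rb"))
S=lambda *p:crop(p,310,50,4); Wc=lambda *p:crop(p,200,200,6)
ob=[(0,w,Wc(333,314),3),(.076,w,Wc(333,311),3),(.175,s,S(171,470),1),(.078,s,S(263,354),1)]
def res(p):
    e=p[:3]; u=np.array([np.sin(p[4]),np.sin(p[3]),np.cos(p[3])]);u/=np.linalg.norm(u)
    return np.concatenate([k*(proj(e-u*d,c)-px) for d,c,px,k in ob]+[[(p[4])*200,(p[0]-.52)*1000]])
r=least_squares(res,[.52,.4,.37,.42,0]); print(r.x,np.degrees(r.x[3:]),np.round(r.fun,2))
e=r.x[:3]; print("end rel TCP",e-[.52,.399,.3244])
u=np.array([0,np.sin(r.x[3]),np.cos(r.x[3])]); print("axis at grasp height y off", e[1]-.399-(e[2]-.3434)*np.tan(r.x[3]), "tip rel TCP",e-u*.177-[.52,.399,.3244])
E
python3 dfit.py
```

```text
[ 5.19098189e-01  4.00042006e-01  3.71345060e-01  4.28954959e-01
 -1.89305178e-04] [ 2.45773088e+01 -1.08463877e-02] [ 0.19  0.01 -0.09  0.05 -0.29  0.33  0.81  0.18 -0.04 -0.9 ]
end rel TCP [-0.00090181  0.00104201  0.04694506]
axis at grasp height y off -0.011738856851542426 tip rel TCP [-0.00090181 -0.07257595 -0.1140189 ]
```

Call:
step_arm:
  rows:
    - [[0,0,-2],0,10]
    - [[0,0,-3],0,10]
    - [[0,0,-3],0,10]
    - [[0,1.5,0],0,10]
    - [[-0.4,2.98,0],0,10]
    - [[-0.4,2.98,0],0,10]
    - [[-0.4,2.98,0],0,10]
    - [[-0.4,2.98,0],0,10]
    - [[-0.4,2.98,0],0,10]
    - [[-0.4,2.98,0],0,10]
    - [[-0.4,2.98,0],0,10]
    - [[-0.4,2.98,0],0,10]
  squeeze: 40

```text
t: 20.53
ee_pos: [0.4868, 0.1439, 0.4006]
orientation: [3.141, 0.0, -0.004]
wrist_force: [-0.1, -1.0, -2.1]
width: 0.0253
```

Call:
step_arm:
  rows:
    - [[-0.45,2.98,0],0,10]
    - [[-0.45,2.98,0],0,10]
    - [[-0.45,2.98,0],0,10]
    - [[-0.45,2.98,0],0,10]
    - [[-0.45,2.98,0],0,10]
    - [[-0.45,2.98,0],0,10]
    - [[-0.4,2.98,0],0,10]
    - [[0,1.4,0],-0.07,10]
    - [[0,0,0],-0.11,10]
    - [[0,0,0],-0.11,10]
    - [[0,0,0],-0.11,10]
    - [[0,0,0],-0.11,10]

```text
t: 21.53
ee_pos: [0.4562, -0.0774, 0.4006]
orientation: [-3.037, -0.8, 0.003]
wrist_force: [-0.2, 0.7, -2.6]
width: 0.0251
```

Call:
step_arm:
  rows:
    - [[0,0,0],-0.11,10]
    - [[0,0,0],-0.11,10]
    - [[0,0,0],-0.11,10]
    - [[0,0,0],-0.11,10]
    - [[0,0,0],-0.11,10]
    - [[0,0,0],-0.087,10]
    - [[0,0,0],0,10]
    - [[0,0,0],0,10]

```text
t: 22.2
ee_pos: [0.4563, -0.0773, 0.4011]
orientation: [-2.64, -1.7, 0.002]
wrist_force: [-1.0, 0.2, -2.5]
width: 0.025
```

```bash
python3 - <<'E'
from h import *
st(); grab("scene","f1s"); grab("wrist","f1");grab("top","f1t")
z=lambda im,f:cv2.resize(im,None,fx=f,fy=f,interpolation=cv2.INTER_CUBIC)
cv2.imwrite("pics/f1b.png",np.hstack([z(cv2.imread("pics/f1s.png")[50:200,110:240],3),z(cv2.imread("pics/f1t.png")[120:270,280:410],3)]))
E
```

```text
t 22.2 q [-0.247  0.037  1.326  0.     1.781 -1.391] p [ 0.4563 -0.0773  0.4011] x [ 0.414  0.91  -0.   ] z [-0.002  0.    -1.   ] F [-0.98  0.17 -2.52] M [ 0.063  0.059 -0.039] w 0.025
```

View pics/f1b.png

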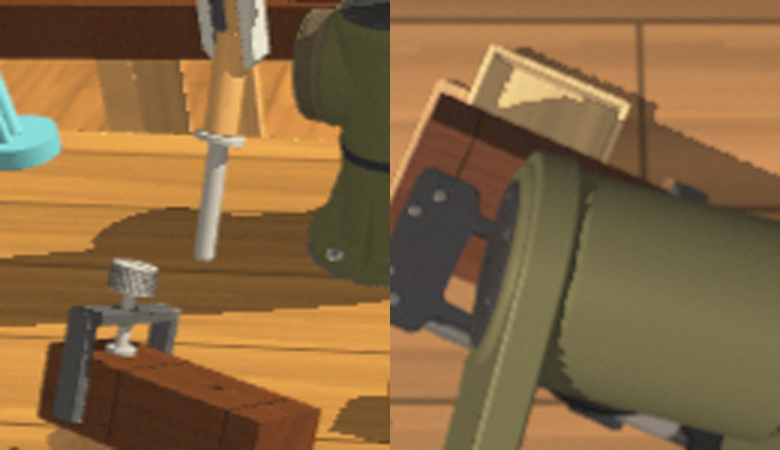

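View pics/f1.png

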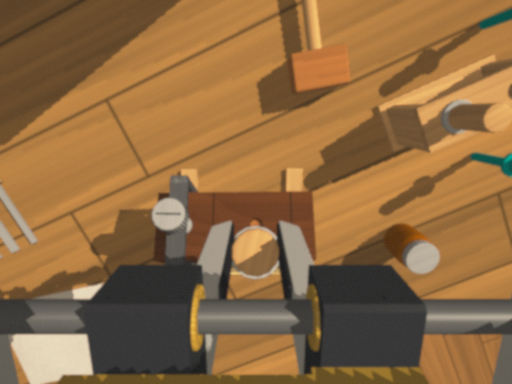

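```bash
python3 - <<'E'
import cv2
im=cv2.imread("pics/f1.png")[190:300,205:305]; cv2.imwrite("pics/f1c.png",cv2.resize(im,None,fx=6,fy=6,interpolation=cv2.INTER_CUBIC))
E
```

```text
(no output)
```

View pics/f1c.png

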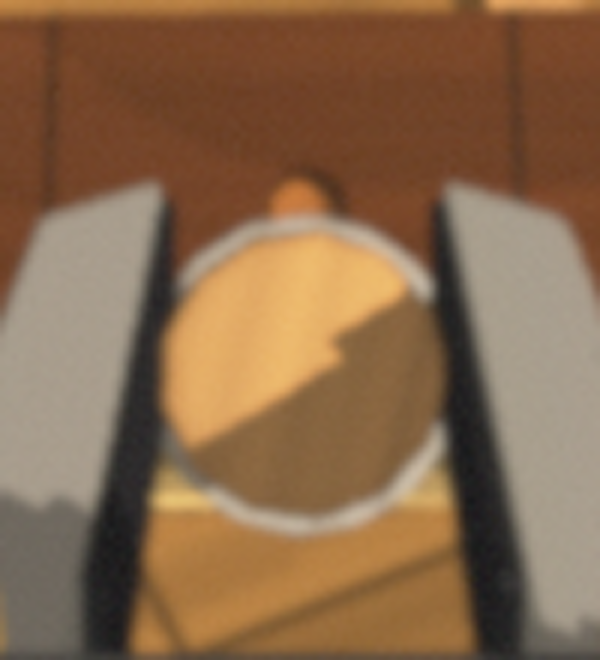

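```bash
cat > f1fit.py <<'E'
from h import *
import pickle
w=pickle.load(open("pics/f1.pkl","rb")); s=pickle.load(open("pics/f1s.pkl","rb"))
Wc=lambda *p:crop(p,205,190,6); S=lambda *p:crop(p,110,50,3)
tcp=np.array([.4563,-.0773,.4011]); X=np.array([.414,.910,0]); Y=np.array([.910,-.414,0])
ob=[(0,w,Wc(304,366),3),(.076,w,Wc(308,375),3),(.175,s,S(206,256),1),(.079,s,S(219,140),1)]
def mk(p):
    e=tcp+p[0]*X+p[1]*Y+np.array([0,0,p[2]]); u=-np.sin(p[3])*Y+np.sin(p[4])*X+np.array([0,0,np.cos(p[3])]); return e,u/np.linalg.norm(u)
def res(p):
    e,u=mk(p)
    return np.concatenate([k*(proj(e-u*d,c)-px) for d,c,px,k in ob]+[[(p[2]-.047)*1000]])
r=least_squares(res,[0,0,.047,.43,0]); print(np.round(r.x,4),np.degrees(r.x[3:]),np.round(r.fun,2))
e,u=mk(r.x); tip=e-.177*u; print("tip",tip,"rel", (tip-tcp)@X,(tip-tcp)@Y,(tip-tcp)[2])
b=rayplane(Wc(309,204),w,.165); print("bore wrist",b, "bore scene",rayplane(S(217,386),s,.165))
a=tframe(*b[:2],-.424)[:3,2]
for h in (.03,.01):
  d=b+h*a-tip; print("to pre",h,"tool x,y,z cm",d@X*100,d@Y*100,-d[2]*100)
E
python3 f1fit.py
```

```text
[ 0.0008 -0.001   0.047   0.4436 -0.0063] [25.4142607  -0.36096946] [ 0.03 -0.01 -0.18  0.1   0.16  0.63  1.35 -0.3   0.04]
tip [ 0.52534384 -0.10661241  0.28826472] rel 0.0019098562347398295 0.07496522902154075 -0.11283527570664753
bore wrist [ 0.53543554 -0.1110512   0.165     ] bore scene [ 0.53683693 -0.11118595  0.165     ]
to pre 0.03 tool x,y,z cm 0.009430009079741454 -0.39750435189236777 9.728396217981928
to pre 0.01 tool x,y,z cm 0.01238787804114018 0.6022392407408722 11.460447025550808
```

Call:
step_arm:
  rows:
    - [[0,-0.1,2.5],0,10]
    - [[0,-0.1,2.5],0,10]
    - [[0,-0.1,2.5],0,10]
    - [[0,-0.1,2.2],0,10]
    - [[0,0.5,0.9],0,10]
    - [[0,0.5,0.86],0,10]
    - [[0,0,0],0,10]
    - [[0,0,0],0,10]

```text
t: 23.02
ee_pos: [0.4625, -0.08, 0.2881]
orientation: [2.639, 1.704, 0.0]
wrist_force: [0.6, 0.4, -1.4]
width: 0.025
```

```bash
python3 - <<'E'
from h import *
st(); grab("scene","f2s"); grab("wrist","f2")
z=lambda im,f:cv2.resize(im,None,fx=f,fy=f,interpolation=cv2.INTER_CUBIC)
cv2.imwrite("pics/f2b.png",np.hstack([z(cv2.imread("pics/f2s.png")[110:220,120:240],4),z(cv2.imread("pics/f2.png")[190:300,205:285],4)]))
E
```

```text
t 23.02 q [-0.249  0.053  1.561 -0.     1.527 -1.396] p [ 0.4625 -0.08    0.2881] x [0.412 0.911 0.   ] z [ 0. -0. -1.] F [ 0.62  0.42 -1.43] M [ 0.078  0.084 -0.02 ] w 0.025
```

View pics/f2b.png

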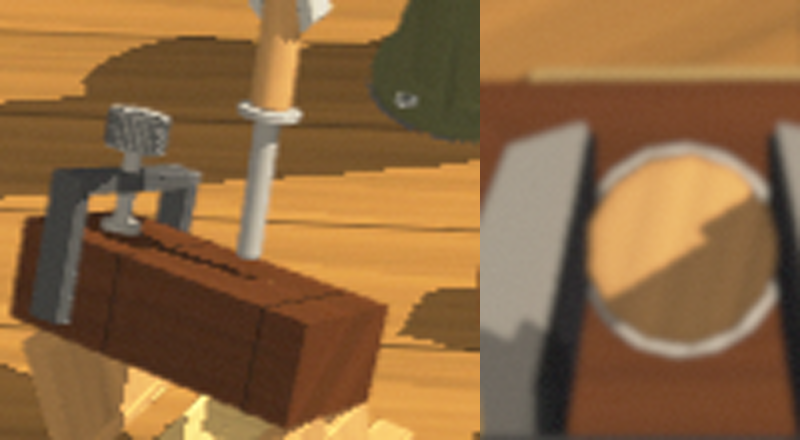

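```bash
python3 - <<'E'
from h import *
M=tframe(.536,-.1112,-.424); s=CAM["scene"]
p=lambda x,y,z:proj((M@[x,y,z,1])[:3],s)
o=p(0,0,0); print(o)
for q in ((0,0,.01),(0,0,.005),(.005,0,.01),(0,.005,.01)): print(q,p(*q)-o)
E
```

```text
[182.05466644 178.16049898]
(0, 0, 0.01) [ 0.72150695 -3.58413658]
(0, 0, 0.005) [ 0.36029652 -1.78979834]
(0.005, 0, 0.01) [-0.39180615 -3.43254646]
(0, 0.005, 0.01) [ 2.24347572 -3.02387041]
```

Call:
step_arm:
  rows:
    - [[0,0.15,0.26],0,10]
    - [[0,0.15,0.26],0,10]
    - [[0,0.15,0.26],0,10]
    - [[0,0,0],0,10]

```text
t: 23.45
ee_pos: [0.4662, -0.0816, 0.2792]
orientation: [-2.639, -1.704, 0.001]
wrist_force: [-0.1, 0.0, -2.1]
width: 0.0255
```

Call:
step_arm:
  rows:
    - [[0,0.15,0.26],0,10]
    - [[0,0,0],0,10]

```text
t: 23.62
ee_pos: [0.4675, -0.0823, 0.2767]
orientation: [-2.639, -1.704, 0.001]
wrist_force: [0.7, -0.4, -2.6]
width: 0.0252
```

Call:
step_arm:
  rows:
    - [[0,0.15,0.26],0,10]
    - [[0,0,0],0,10]

```text
t: 23.78
ee_pos: [0.4689, -0.0829, 0.2741]
orientation: [-2.639, -1.704, 0.001]
wrist_force: [0.4, 0.2, -1.7]
width: 0.0252
```

Call:
step_arm:
  rows:
    - [[0,0.15,0.26],0,10]
    - [[0,0,0],0,10]

```text
t: 23.95
ee_pos: [0.4703, -0.0835, 0.2715]
orientation: [-2.639, -1.704, 0.0]
wrist_force: [1.1, -0.8, -1.9]
width: 0.025
```

```bash
python3 - <<'E'
from h import *
st(); grab("scene","f3s"); 
z=lambda im,f:cv2.resize(im,None,fx=f,fy=f,interpolation=cv2.INTER_CUBIC)
cv2.imwrite("pics/f3b.png",z(cv2.imread("pics/f3s.png")[130:210,140:240],7))
E
```

```text
t 23.95 q [-0.252  0.079  1.571  0.     1.492 -1.399] p [ 0.4703 -0.0835  0.2715] x [ 0.411  0.912 -0.   ] z [-0.  0. -1.] F [ 1.06 -0.76 -1.86] M [-0.018  0.068 -0.028] w 0.025
```

View pics/f3b.png

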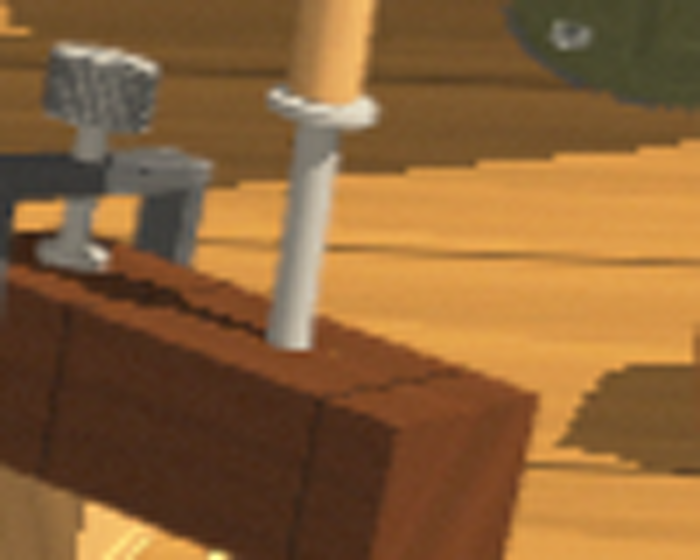

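Call:
step_arm:
  rows:
    - [[0,0.15,0.26],0,10]
    - [[0,0,0],0,10]

```text
t: 24.17
ee_pos: [0.4717, -0.0841, 0.2693]
orientation: [2.639, 1.705, 0.0]
wrist_force: [0.2, -0.3, -1.9]
width: 0.0253
```

Call:
step_arm:
  rows:
    - [[0,0.15,0.26],0,10]
    - [[0,0,0],0,10]

```text
t: 24.33
ee_pos: [0.473, -0.0847, 0.2664]
orientation: [-2.639, -1.705, 0.0]
wrist_force: [0.4, 0.3, -2.0]
width: 0.0255
```

```bash
python3 - <<'E'
from h import *
st(); grab("scene","f4s"); 
z=lambda im,f:cv2.resize(im,None,fx=f,fy=f,interpolation=cv2.INTER_CUBIC)
cv2.imwrite("pics/f4b.png",z(cv2.imread("pics/f4s.png")[130:210,140:240],7))
E
```

```text
t 24.33 q [-0.253  0.088  1.573  0.     1.481 -1.4  ] p [ 0.473  -0.0847  0.2664] x [ 0.411  0.912 -0.   ] z [-0.  0. -1.] F [ 0.35  0.3  -2.04] M [ 0.053 -0.    -0.049] w 0.0255
```

View pics/f4b.png

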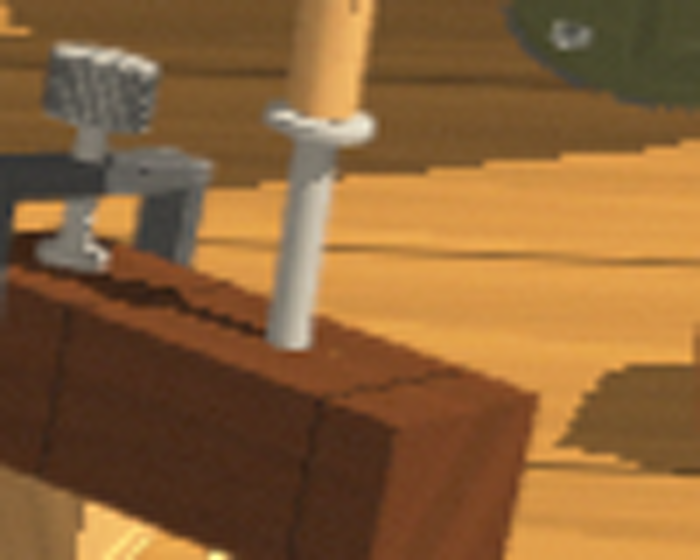

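Call:
step_arm:
  rows:
    - [[0,0.15,0.26],0,10]
    - [[0,0,0],0,10]
  squeeze: 20

```text
t: 24.55
ee_pos: [0.4744, -0.0854, 0.2637]
orientation: [-2.639, -1.704, 0.0]
wrist_force: [-0.1, -1.0, -2.5]
width: 0.0259
```

Call:
step_arm:
  rows:
    - [[0,0.15,0.26],0,10]
    - [[0,0,0],0,10]

```text
t: 24.72
ee_pos: [0.4757, -0.086, 0.2612]
orientation: [-2.639, -1.704, 0.0]
wrist_force: [0.4, -0.2, -2.1]
width: 0.0255
```

Call:
step_arm:
  rows:
    - [[0,-0.35,0.25],0,10]
    - [[0,-0.35,0.25],0,10]
    - [[0,0,0],0,10]

```text
t: 24.97
ee_pos: [0.4688, -0.0828, 0.2561]
orientation: [-2.639, -1.705, 0.0]
wrist_force: [1.5, -1.3, -1.9]
width: 0.0254
```

```bash
python3 - <<'E'
from h import *
st(); grab("scene","f5s"); grab("wrist","f5")
z=lambda im,f:cv2.resize(im,None,fx=f,fy=f,interpolation=cv2.INTER_CUBIC)
cv2.imwrite("pics/f5b.png",np.hstack([z(cv2.imread("pics/f5s.png")[110:220,140:240],4),z(cv2.imread("pics/f5.png")[190:300,205:305],4)]))
E
```

```text
t 24.97 q [-0.252  0.082  1.602 -0.     1.457 -1.399] p [ 0.4688 -0.0828  0.2561] x [ 0.411  0.912 -0.   ] z [-0. -0. -1.] F [ 1.54 -1.29 -1.94] M [-0.18  -0.369 -0.018] w 0.0254
```

View pics/f5b.png

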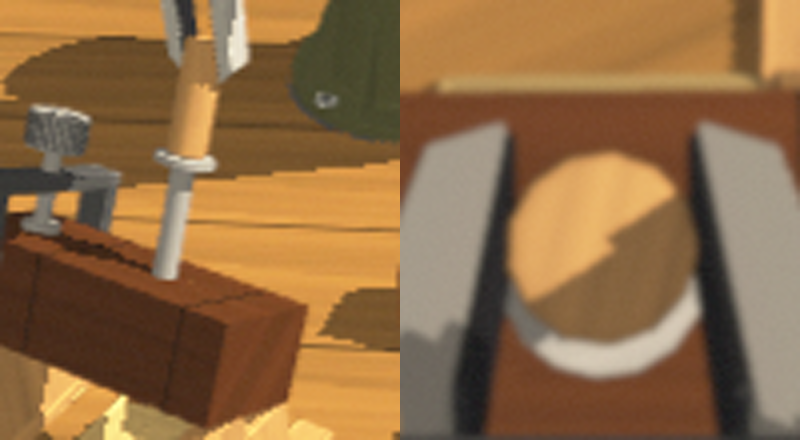

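Call:
step_arm:
  rows:
    - [[0,-0.3,0.2],0,10]
    - [[0,-0.3,0.2],0,10]
    - [[0,0,0],0,10]

```text
t: 25.32
ee_pos: [0.4634, -0.0804, 0.2522]
orientation: [-2.639, -1.705, 0.0]
wrist_force: [1.5, -1.3, -2.0]
width: 0.0258
```

```bash
cat >> h.py <<'E'
def both(n):
    st(); grab("scene",n+"s"); grab("wrist",n)
    z=lambda im,f:cv2.resize(im,None,fx=f,fy=f,interpolation=cv2.INTER_CUBIC)
    cv2.imwrite("pics/%sb.png"%n,np.hstack([z(cv2.imread("pics/%ss.png"%n)[110:220,140:240],4),z(cv2.imread("pics/%s.png"%n)[190:300,205:305],4)]))
E
python3 -c "
from h import *
both('f6')"
```

```text
t 25.32 q [-0.25   0.07   1.624  0.     1.448 -1.397] p [ 0.4634 -0.0804  0.2522] x [ 0.411  0.912 -0.   ] z [-0.  0. -1.] F [ 1.51 -1.28 -1.96] M [-0.203 -0.369 -0.008] w 0.0258
```

View pics/f6b.png

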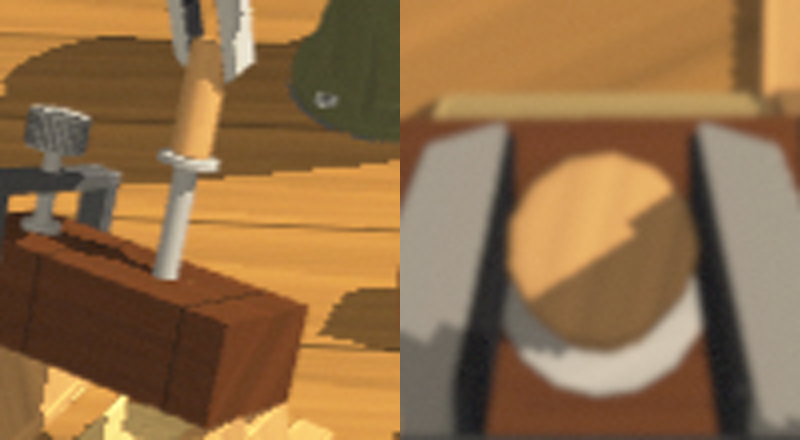

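Call:
step_arm:
  rows:
    - [[0,0.05,0.3],0,10]
    - [[0,0.15,0.26],0,10]
    - [[0,0.15,0.26],0,10]
    - [[0,0,0],0,10]
  squeeze: 45

```text
t: 25.75
ee_pos: [0.4672, -0.0821, 0.2444]
orientation: [2.639, 1.704, 0.001]
wrist_force: [1.1, -0.2, 0.8]
width: 0.0249
```

Call:
step_arm:
  rows:
    - [[0,0.15,0.26],0,10]
    - [[0,0.15,0.26],0,10]
    - [[0,0,0],0,10]

```text
t: 26.0
ee_pos: [0.47, -0.0833, 0.2388]
orientation: [-2.639, -1.704, 0.0]
wrist_force: [2.7, -0.6, -0.2]
width: 0.0252
```

```bash
python3 -c "
from h import *
both('f7')"
```

```text
t 26.0 q [-0.252  0.094  1.629  0.     1.419 -1.399] p [ 0.47   -0.0833  0.2388] x [0.411 0.912 0.   ] z [-0.  0. -1.] F [ 2.69 -0.55 -0.15] M [-0.134 -0.498  0.027] w 0.0252
```

View pics/f7b.png

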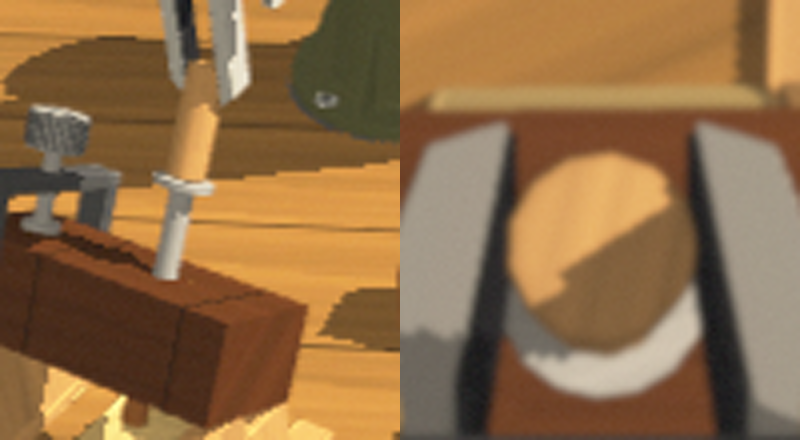

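Call:
step_arm:
  rows:
    - [[0,0.15,0.26],0,10]
    - [[0,0.15,0.26],0,10]
    - [[0,0.15,0.26],0,10]
    - [[0,0.15,0.26],0,10]

```text
t: 26.43
ee_pos: [0.4754, -0.0857, 0.2295]
orientation: [2.638, 1.704, 0.001]
wrist_force: [-5.5, 2.7, 12.6]
width: 0.0253
```

Call:
step_arm:
  rows:
    - [[0,0.15,0.26],0,10]
    - [[0,0.15,0.26],0,10]
    - [[0,0.15,0.26],0,10]
    - [[0,0.15,0.26],0,10]

```text
t: 26.77
ee_pos: [0.481, -0.0882, 0.2188]
orientation: [2.638, 1.704, 0.001]
wrist_force: [0.8, -0.8, 0.4]
width: 0.0247
```

```bash
python3 -c "
from h import *
both('f8')"
```

```text
t 26.77 q [-0.256  0.133  1.632  0.     1.376 -1.403] p [ 0.481  -0.0882  0.2188] x [0.411 0.912 0.   ] z [ 0.001 -0.    -1.   ] F [ 0.78 -0.76  0.4 ] M [-0.159 -0.362 -0.045] w 0.0247
```

View pics/f8b.png

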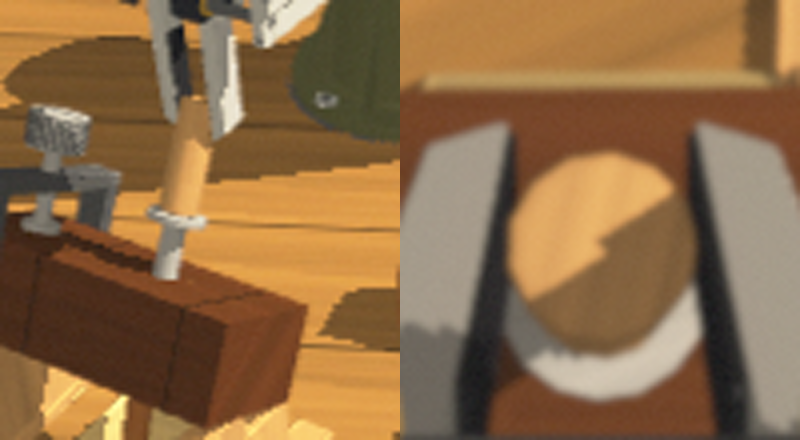

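Call:
step_arm:
  rows:
    - [[0,0.15,0.26],0,10]
    - [[0,0.15,0.26],0,10]
    - [[0,0.15,0.26],0,10]
    - [[0,0.15,0.26],0,10]
    - [[0,0,0],0,10]

```text
t: 27.28
ee_pos: [0.4862, -0.0908, 0.2072]
orientation: [-2.639, -1.704, 0.001]
wrist_force: [1.8, -1.2, -1.9]
width: 0.025
```

```bash
python3 -c "
from h import *
both('f9')
cv2.imwrite('pics/f9t.png',cv2.resize(cv2.imread('pics/f9s.png')[150:280,110:240],None,fx=4,fy=4,interpolation=cv2.INTER_CUBIC))"
```

```text
t 27.28 q [-0.259  0.155  1.634 -0.     1.354 -1.405] p [ 0.4862 -0.0908  0.2072] x [ 0.411  0.912 -0.   ] z [-0.001  0.    -1.   ] F [ 1.79 -1.16 -1.89] M [-0.338 -0.761  0.012] w 0.025
```

View pics/f9b.png

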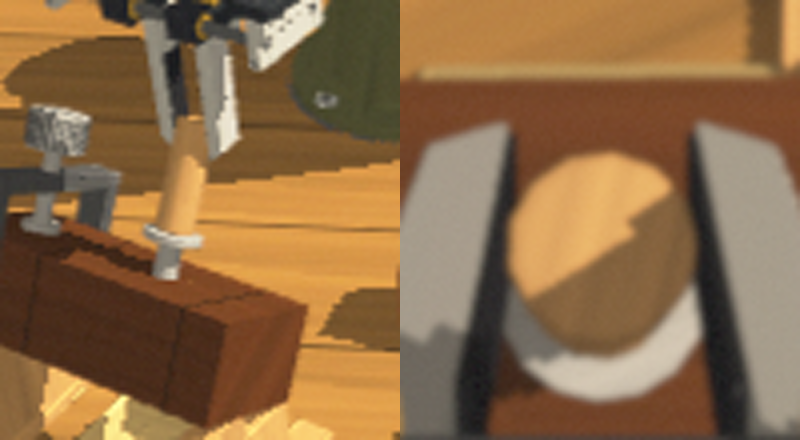

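View pics/f9t.png

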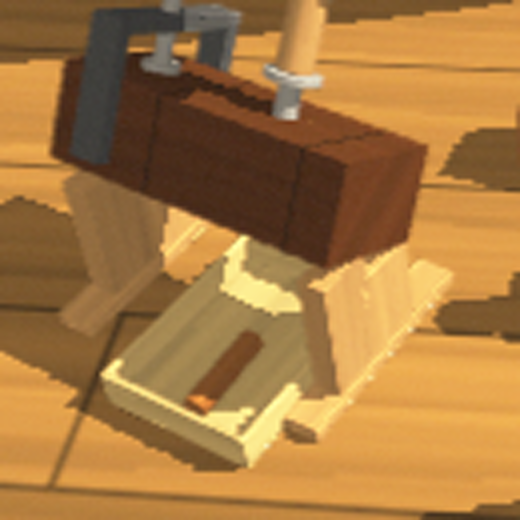

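The dowel lies in the tray (scene about (166,243) px). Next I bring the collar home gently, with a lower squeeze so the grip slips before the force builds.

Call:
step_arm:
  rows:
    - [[0,0.15,0.26],0,10]
    - [[0,0.15,0.26],0,10]
    - [[0,0.15,0.26],0,10]
    - [[0,0.15,0.26],0,10]
    - [[0,0.15,0.26],0,10]
    - [[0,0,0],0,10]
  squeeze: 25

```text
t: 27.88
ee_pos: [0.493, -0.0938, 0.1942]
orientation: [-2.638, -1.704, 0.001]
wrist_force: [1.4, -0.5, -1.9]
width: 0.0254
```

```bash
python3 -c "
from h import *
both('g1')"
```

```text
t 27.88 q [-0.261  0.181  1.634 -0.     1.328 -1.408] p [ 0.493  -0.0938  0.1942] x [ 0.411  0.911 -0.   ] z [-0.001  0.    -1.   ] F [ 1.43 -0.48 -1.91] M [-0.165 -0.317  0.023] w 0.0254
```

View pics/g1b.png

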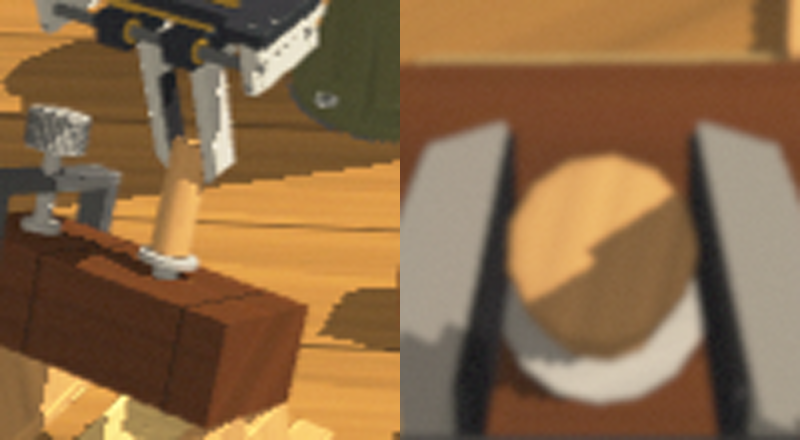

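Call:
step_arm:
  rows:
    - [[0,0.1,0.173],0,10]
    - [[0,0.1,0.173],0,10]
    - [[0,0,0],0,10]

```text
t: 28.23
ee_pos: [0.4949, -0.0946, 0.1912]
orientation: [-2.639, -1.704, 0.0]
wrist_force: [1.1, 0.3, -2.6]
width: 0.0251
```

Call:
step_arm:
  rows:
    - [[0,0.075,0.13],0,10]
    - [[0,0,0],0,10]

```text
t: 28.4
ee_pos: [0.4955, -0.0949, 0.19]
orientation: [-2.639, -1.705, 0.0]
wrist_force: [1.1, -0.5, -2.0]
width: 0.0251
```

Call:
step_arm:
  rows:
    - [[0,0.075,0.13],0,10]
    - [[0,0,0],0,10]

```text
t: 28.57
ee_pos: [0.4962, -0.0952, 0.1887]
orientation: [-2.639, -1.705, 0.0]
wrist_force: [1.3, -0.6, -1.6]
width: 0.0253
```

Call:
step_arm:
  rows:
    - [[0,0.075,0.13],0,10]
    - [[0,0,0],0,10]

```text
t: 28.73
ee_pos: [0.4969, -0.0955, 0.1874]
orientation: [-2.639, -1.705, 0.0]
wrist_force: [1.7, -1.0, -2.5]
width: 0.0255
```

Call:
step_arm:
  rows:
    - [[0,0.075,0.13],0,10]
    - [[0,0,0],0,10]

```text
t: 28.9
ee_pos: [0.4975, -0.0957, 0.1871]
orientation: [2.639, 1.705, 0.0]
wrist_force: [-4.6, 1.4, 8.1]
width: 0.0251
```

```bash
python3 -c "
from h import *
both('g2')
cv2.imwrite('pics/g2c.png',cv2.resize(cv2.imread('pics/g2s.png')[150:200,150:220],None,fx=10,fy=10,interpolation=cv2.INTER_CUBIC))"
```

```text
t 28.9 q [-0.262  0.197  1.632  0.     1.313 -1.41 ] p [ 0.4975 -0.0957  0.1871] x [0.411 0.912 0.   ] z [ 0. -0. -1.] F [-4.63  1.36  8.14] M [0.272 0.793 0.073] w 0.0251
```

View pics/g2c.png

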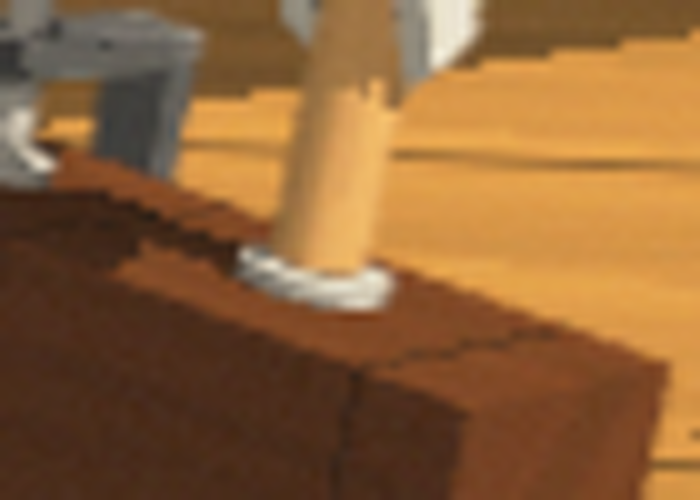

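Call:
step_arm:
  rows:
    - [[0,0.04,0.07],0,10]
    - [[0,0,0],0,10]

```text
t: 29.17
ee_pos: [0.4977, -0.0958, 0.1871]
orientation: [2.639, 1.705, 0.001]
wrist_force: [-9.4, 3.1, 16.2]
width: 0.0254
```

Call:
step_arm:
  rows:
    - [[0,0,0],0,20]
    - [[0,0,0],0,40]
    - [[0,0,0],0,60]
    - [[0,0,0],0,75]
    - [[0,0,0],0,75]
    - [[0,0,0],0,75]

```text
t: 29.67
ee_pos: [0.4979, -0.0959, 0.1854]
orientation: [-2.639, -1.704, 0.0]
wrist_force: [-0.3, 0.1, 0.2]
width: 0.0553
```

```bash
python3 -c "
from h import *
both('g3')
"
```

```text
t 29.67 q [-0.263  0.199  1.633  0.     1.31  -1.41 ] p [ 0.4979 -0.0959  0.1854] x [ 0.411  0.912 -0.   ] z [-0.  0. -1.] F [-0.25  0.15  0.24] M [-0.041  0.078  0.017] w 0.0553
```

View pics/g3b.png

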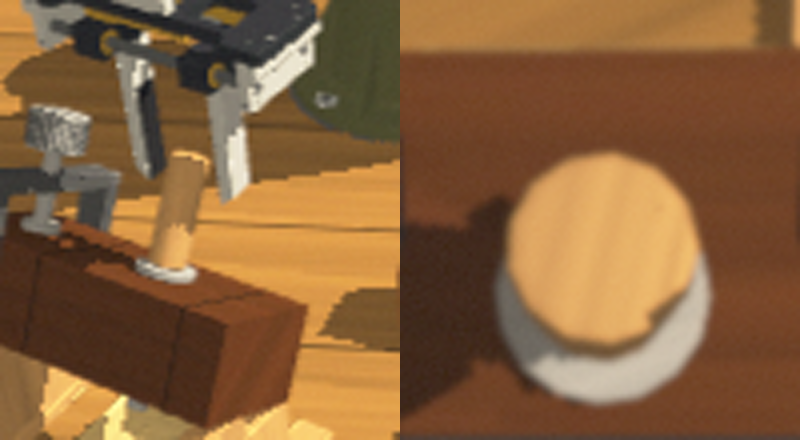

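Call:
step_arm:
  rows:
    - [[0,0,-1],0,100]
    - [[0,0,-2],0,100]
    - [[0,0,-3],0,100]
    - [[0,0,-4],0,100]
    - [[0,0,-4],0,100]
    - [[0,0,-2],0,100]
    - [[0,-4,0],0,100]
    - [[0,-4,0],0,100]
    - [[0,0,0],0,100]

```text
t: 30.52
ee_pos: [0.4211, -0.0613, 0.3473]
orientation: [2.637, 1.705, 0.002]
wrist_force: [0.5, -0.8, 0.6]
width: 0.094
```

```bash
python3 -c "
from h import *
both('g4'); 
z=lambda im,f:cv2.resize(im,None,fx=f,fy=f,interpolation=cv2.INTER_CUBIC)
a=cv2.imread('pics/g4s.png')[120:270,110:240]; b=cv2.imread('pics/g4.png')[150:320,150:360]
cv2.imwrite('pics/g4c.png',np.hstack([z(a,3),cv2.resize(b,(405,450))]))
from plant import models
for q in ('tray','dowel_mid','drift_grip'):
    r=models.silhouettes(q,'scene'); print(q,[(round(d['score'],2),np.round(d['pixel']).tolist(),int(d['pixels'].sum())) for d in r])
"
```

```text
t 30.52 q [-0.231 -0.061  1.543  0.     1.658 -1.379] p [ 0.4211 -0.0613  0.3473] x [0.41  0.912 0.001] z [ 0.002 -0.    -1.   ] F [ 0.54 -0.82  0.55] M [ 0.033 -0.044  0.015] w 0.094
tray [(0.86, [167.0, 206.0], 7092)]
dowel_mid [(0.68, [168.0, 205.0], 7222), (0.67, [166.0, 243.0], 168)]
drift_grip [(0.79, [334.0, 230.0], 556), (0.58, [357.0, 168.0], 298), (0.54, [181.0, 164.0], 366), (0.18, [152.0, 142.0], 175)]
```

View pics/g4c.png

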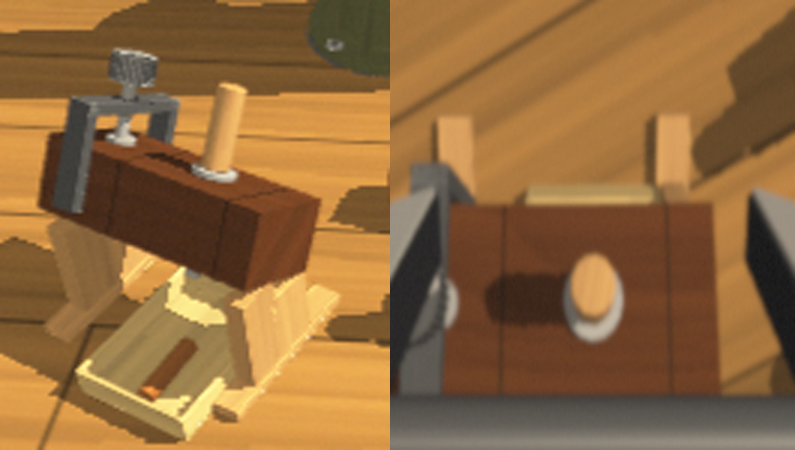

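View pics/g4s.png

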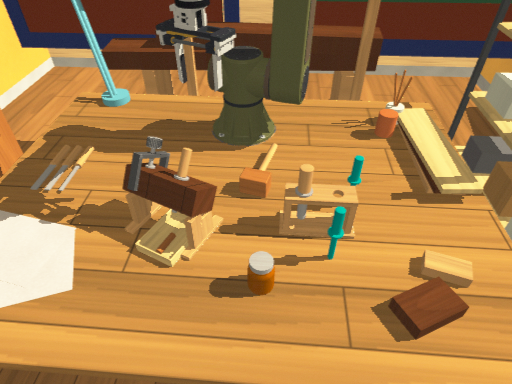

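```bash
python3 - <<'E'
from h import *
import pickle
s=pickle.load(open("pics/g4s.pkl","rb")); w=pickle.load(open("pics/g4.pkl","rb"))
dw=rayplane((166,243),s,.013); print("dowel",dw)
# tray far corners top edge (z .032) seen from top picture a_top
c1=rayplane(crop((272,52),260,125,5),CAM["top"],.032); c2=rayplane(crop((499,150),260,125,5),CAM["top"],.032); print(c1,c2,np.linalg.norm(c1-c2))
# near-left corner in scene: crop b4-like g4c left: (78,372),(185,438)
for p in ((78,372),(185,438)): print(rayplane(crop(p,110,120,3),s,.032))
M=tframe(.536,-.1112,-.424)
v=(c2-c1)/np.linalg.norm(c2-c1); inn=np.array([v[1],-v[0],0]); 
for sg in (1,-1): print("centre?",(c1+c2)/2+sg*inn*.0785, np.linalg.norm((dw-((c1+c2)/2+sg*inn*.0785))[:2]))
for n,P in (("end",(0,0,.082)),("collartop",(0,0,.006))):
    q=(M@[*P,1])[:3]; print(n,"scene",proj(q,s),"wrist",proj(q,w))
z=lambda im,f:cv2.resize(im,None,fx=f,fy=f,interpolation=cv2.INTER_CUBIC)
cv2.imwrite("pics/g4d.png",np.hstack([z(cv2.imread("pics/g4s.png")[140:190,155:205],8),z(cv2.imread("pics/g4.png")[230:290,225:285],6.6667)]))
E
```

```text
dowel [ 0.63397495 -0.15388734  0.013     ]
[ 0.69598704 -0.12075063  0.032     ] [ 0.64839923 -0.22820578  0.032     ] 0.11752110286753006
[ 0.65858039 -0.22710618  0.032     ]
[ 0.7225288  -0.11414263  0.032     ]
centre? [ 0.60041684 -0.14269121  0.032     ] 0.035376542829479905
centre? [ 0.74396944 -0.2062652   0.032     ] 0.12182868395503138
end scene [188.09059203 148.19746985] wrist [255.9176265 259.2770753]
collartop scene [182.49697169 175.98722391] wrist [255.7009178  263.15358982]
```

View pics/g4d.png

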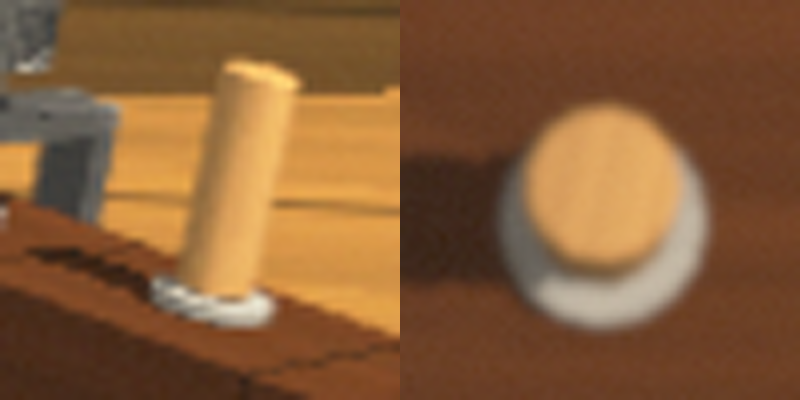

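```bash
python3 -c "
from plant import sign_off
print(sign_off())"
```

```text
the job is handed in; nothing more can be done
None
```

The job is done and handed in at about 31 s of the 67 s allowed; the hand-in gave no verdict.

- **Clamp screw:** I turned it clockwise in four ratchet strokes, because the pads slipped on the leaning head. It resisted with about 0.3 N·m by the wrist moment. The head sprang back about 12.5° (0.22 rad, so about 0.33 N·m) when released, which is seated and well below 0.5 rad.
- **Drift:** I took the slim wooden drift, not the stout or turquoise ones. I tilted it against the rim of its hole in the stand, then finished lining it up in the bore.
- **Dowel:** It was pushed out with about 14–16 N along the bore. It lies in the tray about 35 mm from the centre by my estimate.
- **Collar:** I pressed it home with about 20 N and let go. In the last pictures no gap shows between collar and timber, the drift leans with the bore to within about 1°, and the arm is clear.
- **Other things:** The stout drift, mallet and jar look where they were; I compared this by eye only.

**Where the checks were weaker:**
- The cameras differed by about 2–4 mm on absolute positions, so I judged the fit by relative position within one picture and by force.
- At the end, the scene camera put the drift about 1 px (3 mm) lower than predicted. I took this as mostly calibration, since the bore showed a similar but smaller shift (0.4 px).
- The scene camera only shows a gap down to about 2–3 mm. That the collar is home rests mainly on the firm contact I felt.

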